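# Load the finish-can roller and face the labels up

## Task

Push the red mushroom stop fully in, then lay every finish can from the wooden tray into the can roller, one can to a bay, and roll each one round with a fingertip until its label faces straight up. When all the labels are up, reset the stop: turn its head clockwise by about 60 degrees and draw it fully out. Never touch a can that lies on the roller unless the stop is in.

Things in the scene. Friction and masses are not known exactly. Their poses are not given: they have to be found in the camera images.
- can_a: bare metal can on its side, 64 mm diameter, 120 mm long, 0.3 to 0.65 kg; 3 or 4 of the 4 are present (None: absent). Origin: middle of its axis. Local y: along the axis, to the black-capped end; local z: from the axis out through the middle of its paper label (80 mm long, 80 degrees of the round, dark 18 mm square at its centre), so it points up when the label does. Starts in the tray
- can_b: bare metal can on its side, 64 mm diameter, 120 mm long, 0.3 to 0.65 kg; 3 or 4 of the 4 are present (None: absent). Origin: middle of its axis. Local y: along the axis, to the black-capped end; local z: from the axis out through the middle of its paper label (80 mm long, 80 degrees of the round, dark 18 mm square at its centre), so it points up when the label does. Starts in the tray
- can_c: bare metal can on its side, 64 mm diameter, 120 mm long, 0.3 to 0.65 kg; 3 or 4 of the 4 are present (None: absent). Origin: middle of its axis. Local y: along the axis, to the black-capped end; local z: from the axis out through the middle of its paper label (80 mm long, 80 degrees of the round, dark 18 mm square at its centre), so it points up when the label does. Starts in the tray
- can_d: bare metal can on its side, 64 mm diameter, 120 mm long, 0.3 to 0.65 kg; 3 or 4 of the 4 are present (None: absent). Origin: middle of its axis. Local y: along the axis, to the black-capped end; local z: from the axis out through the middle of its paper label (80 mm long, 80 degrees of the round, dark 18 mm square at its centre), so it points up when the label does. Starts in the tray
- roller: can roller: grey steel base 256 x 312 mm, 2 x 2 bays, 108 mm apart in local x, 152 mm in y. Origin: centre of underside. Bay: two free shafts along y, 58 mm apart, with rubber wheels (28 mm, 70 mm apart, tops 82 mm high), walled in 85 mm high, 144 mm apart in y. A can lies along y turning when its top is dragged sideways at 3 to 8 N; the bay gives 1 mm per 2.5 N, 8 mm at most
- bay0 (a point): near left (-x, +y) bay of the roller: the point where the centre of a can laid there comes to lie, 104 mm above the bench (top of the can at 136 mm); same axes as the roller
- bay1 (a point): near right (-x, -y) bay of the roller: the point where the centre of a can laid there comes to lie, 104 mm above the bench (top of the can at 136 mm); same axes as the roller
- bay2 (a point): far left (+x, +y) bay of the roller: the point where the centre of a can laid there comes to lie, 104 mm above the bench (top of the can at 136 mm); same axes as the roller
- bay3 (a point): far right (+x, -y) bay of the roller: the point where the centre of a can laid there comes to lie, 104 mm above the bench (top of the can at 136 mm); same axes as the roller
- stop_top (a point): centre of the top face of the red mushroom head, 110 mm above the bench when out, 100 mm when in. The head is a round disc of 50 mm diameter and 20 mm thick on a 24 mm stem over a fixed yellow box (85 x 80 mm, 60 mm high, a 4 mm collar on top). Grip the head across its diameter from above
- stop (a joint): how far the mushroom head is pushed in: 0 out, 0.010 m fully in (about 3.5 to 4 N). It stays where it is left; about 2 to 3 N draws it out again
- stopcap (a joint): how far the mushroom head is turned, rad: 0 at the start, grows clockwise seen from above, to 1.3; stiff 0.04 N m, stays where it is left. Turning alone does not lift the head
- guard (a point): top middle of the roller's guard, a row of three upright steel plates, 8 mm thick and 130 mm high above the bench, standing between the near and far rows of bays. They stand over the wheel ends only: between them, 74 mm of the length of each bay, centred on the bay point, is open to the fingers
- tray: wooden stock tray, 262 x 316 mm, floor 8 mm thick, walls 8 mm thick and 26 mm high, with cleats (their tops 20 mm above the bench, 51 mm apart) along both sides of its two rows; cans lie on it with their axes along its local y, their axes 40 mm above the bench. Places at x +-55, y +-71.5 mm from its origin (centre of the underside)

How it is judged:
By the outcome, as a careful person would: the job done as asked, in the order asked, and still so for the second after the job is handed in, with the robot touching nothing.
Of can_a, can_b, can_c, can_d only 3 to 4 are there at a start; the rules pass over those that are not, and their reading is None.
At some moment in a run one of can_a, can_b, can_c, can_d may be knocked a few centimetres aside while the robot is not near it.
Once in a run the grip may slacken for a moment while it holds something.
It also fails if it takes over 210 s, if anything falls off the work surface, if the arm or the gripper's body presses on something with over 40 N, if the wrist force passes 120 N, or if a joint passes its speed limit or range.

## Robot

A 7-joint arm with a two-finger parallel gripper is mounted at the origin on the work surface. World frame = base frame: x ahead of the robot, y to its left, z up, the work surface at z = 0. Lengths are in m, angles in rad, forces in N, time in s.
With the tool pointing down it reaches from about 0.35 to 0.9 m from the base axis. Payload 8.1 kg.
Tool frame: the origin (TCP) lies midway between the tips of the shut fingers; the grasp point (between the pads) lies arm.hold_point_z behind it (arm.hold_point_z is the distance from the TCP to the grasp point, in m); z points along the fingers, x is the direction in which the jaws open and shut, and the axes are right-handed (so a half turn about z gives the same grasp; the last joint's range is limited). The gripper opens to 92 mm and grips with 3 to 60 N. Pads are 19 mm wide; open, the fingers measure 130 mm over their backs; the gripper's body (75 mm by 190 mm) begins 47 mm behind the grasp point.
Start: joints at [1.09, 0.434, 0.025, 1.573, -0.012, 1.134, -0.075], TCP at [0.231, -0.581, 0.201] pointing down, gripper open.
Joint ranges: [-2.62, 2.62], [-0.44, 2.09], [-1.27, 1.32], [0.08, 2.57], [-1.32, 4.46], [0.12, 2], [-2.74, 2.74]. Speed limits (rad/s): [2.22, 2.22, 3.01, 3.01, 3.14, 3.14, 3.14].

## Interface

Orientations are given as a rotation vector (axis times angle).
In Python, from cell import arm gives the robot as it stands.
- The arm moves only by the shell command python3 -m pendant 'ROWS' [FORCE]. ROWS is JSON, a list of rows, each an object with "dp": the shift along the tool's x, y, z in m, a list of three; "rotation": the turn, a rotation vector about the tool's x, y, z in rad, a list of three; "fingers": the closure, from -1 (fully open) to 1 (shut). In form: [{"dp": [x, y, z], "rotation": [rx, ry, rz], "fingers": fingers}, ...]. A call has 1 to 20 rows; each row is the pose to reach, as a shift and turn from the pose measured when the call began, along the tool's axes at that moment; what a row does not reach only later rows make up. A row lasts 1/8 s, in which the tool goes at most 62.5 mm and 10.7 degrees, less where a joint would pass 70% of its speed; a pose out of reach is approached as far as the arm can. A call with a gripper value outside its range is refused whole. The fingers move at their own pace and stop on an object; FORCE is the grip in N (left out, the last holds). Time passes only in rows, so rows that repeat a pose let the fingers close. It gives the time, the measured TCP pose, the force and the opening at its end, in the units of the state.
- arm.observe(): the state, without advancing time (a new reading comes with each control period).
- arm.get_image(name): name is "scene" or "top"; returns the picture (400x640x3 uint8, blue, green, red); there is no depth.
- arm.camera_params(name): a dict with "camera_matrix" (3x3 intrinsics, pixels), "rvec" (rotation vector, rad) and "tvec" (3), from world to camera coordinates, as OpenCV has them. Camera axes: x right, y down, z forward; pixel columns grow to the right and rows downward; lengths in m; the calibration is good to about 2 mm. A picture is of the moment at which its call begins. camera_params takes no time and is no camera call.
- arm.sign_off(): hands the job in, once; it reports no verdict.
The state is a dict: "clock": time; "joints": joint angles; "dq": joint speeds; "joint_efforts": joint torques, N m; "position": TCP position; "ee_rot": TCP orientation; "force": force on the tool from outside, world axes, zero at the start; "ft_torque": the same for the moment, N m; "width": opening from 0.0 (shut) to 1.0 (fully open).
Only numpy, scipy, OpenCV 4.12 (cv2) and the standard library are available. Lean on these libraries where they do the work, as an engineer would, in place of code of your own. Each camera call takes 0.05 s, during which the arm holds its last target.

## Working session

There is one attempt and no reset: what is moved stays moved. The work goes in short steps, Python scripts to look and compute and a shell command to move; the robot and the scene stay as the last step left them, time stands still between calls to the robot, and variables do not carry over. Pictures are saved under pics/ and viewed, and the job is handed in when it is done.

```bash
ls; mkdir -p pics
python3 - <<'E'
from cell import arm
import cv2
s=arm.observe();print(s, arm.hold_point_z)
for n in ("scene","top"):
    cv2.imwrite(f"pics/{n}0.png",arm.get_image(n)); p=arm.camera_params(n); print(n,p)
E
```

```text
pics
{'clock': 0.0, 'joints': array([ 1.09040493,  0.43523022,  0.0249453 ,  1.57408955, -0.01161937,
        1.1339659 , -0.07510426]), 'dq': array([-0.00312921,  0.00051339,  0.00020484,  0.00081136,  0.00171635,
        0.00014258, -0.00145763]), 'joint_efforts': array([-4.56086937e-04, -6.67852306e+01,  9.85517576e-01, -3.14450240e+01,
       -6.02394319e-02,  4.28712065e-02,  1.21629478e-04]), 'position': array([ 0.23031033, -0.58043927,  0.20034308]), 'ee_rot': array([-2.59836476e+00,  1.76443574e+00,  2.10492789e-03]), 'force': array([-0.21390694, -0.08603734, -0.28789442]), 'ft_torque': array([ 0.01800495, -0.00078317,  0.02835957]), 'width': 1.002608027773379} 0.0188
scene {'camera_matrix': array([[414.06079721,   0.        , 327.63045312],
       [  0.        , 414.06079721, 192.90296387],
       [  0.        ,   0.        ,   1.        ]]), 'rvec': array([ 2.07617427,  1.53237189, -0.52258712]), 'tvec': array([-0.15308982, -0.3418391 ,  1.42818122])}
top {'camera_matrix': array([[384.86091343,   0.        , 321.61751042],
       [  0.        , 384.86091343, 201.98687665],
       [  0.        ,   0.        ,   1.        ]]), 'rvec': array([ 2.10932016, -2.16428767,  0.11013351]), 'tvec': array([0.02890925, 0.55110009, 0.90772181])}
```

View pics/scene0.png

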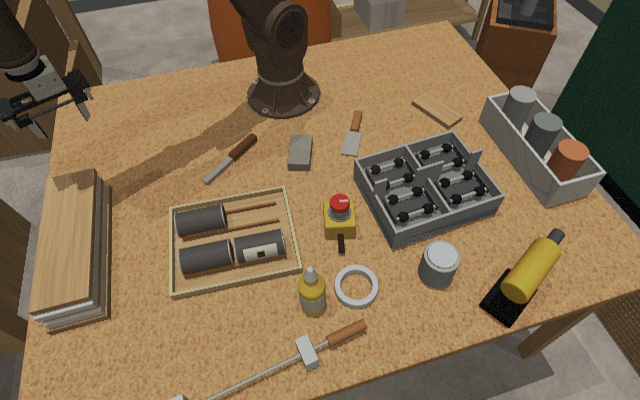

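View pics/top0.png

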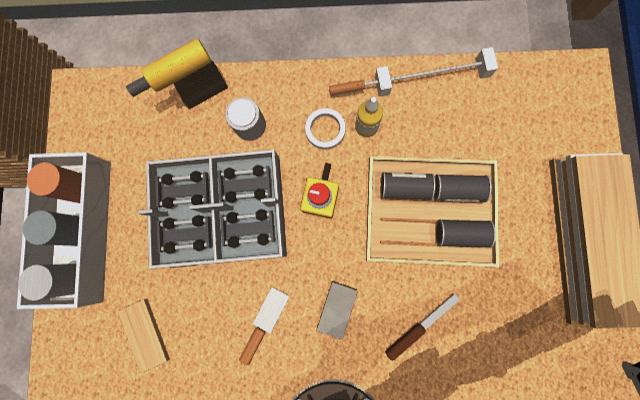

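```bash
cat > h.py <<'E'
from cell import arm
import cv2, numpy as np
from scipy.spatial.transform import Rotation as R
def cam(n):
    p=arm.camera_params(n); Rm=cv2.Rodrigues(p['rvec'])[0]; return p['camera_matrix'],Rm,np.asarray(p['tvec']).ravel()
def toplane(n,uv,z):
    K,Rm,t=cam(n); uv=np.atleast_2d(uv).astype(float)
    d=(Rm.T@np.linalg.inv(K)@np.c_[uv,np.ones(len(uv))].T).T
    c=-Rm.T@t
    return c+d*((z-c[2])/d[:,2])[:,None]
def proj(n,P):
    p=arm.camera_params(n)
    return cv2.projectPoints(np.atleast_2d(P).astype(float),p['rvec'],p['tvec'],p['camera_matrix'],None)[0].reshape(-1,2)
def crop(img,x0,y0,x1,y1,f,name):
    cv2.imwrite(name,cv2.resize(img[y0:y1,x0:x1],None,fx=f,fy=f,interpolation=cv2.INTER_CUBIC))
def tcp():
    s=arm.observe(); return s['position'],R.from_rotvec(s['ee_rot'])
def totool(dw):
    return tcp()[1].inv().apply(dw)
E
python3 - <<'E'
from h import *
im=cv2.imread('pics/top0.png')
crop(im,360,150,510,275,5,'pics/c1.png')
crop(im,135,140,345,275,3.8,'pics/c2.png')
im=cv2.imread('pics/scene0.png')
crop(im,160,180,310,300,5,'pics/c3.png')
for n in('scene','top'):
    K,Rm,t=cam(n);print(n,-Rm.T@t)
E
```

```text
scene [ 1.1291781  -0.17468211  0.93511232]
top [ 0.42454702 -0.01342124  0.97369689]
```

View pics/c1.png

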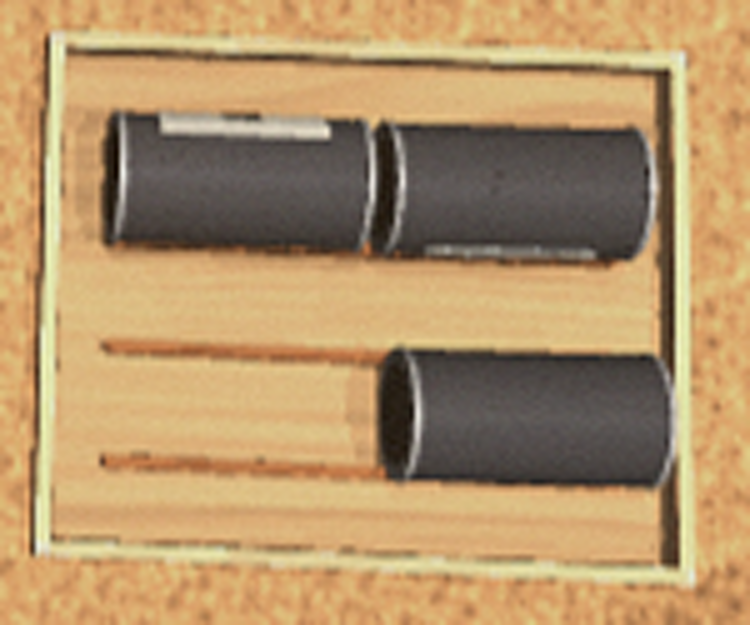

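View pics/c2.png

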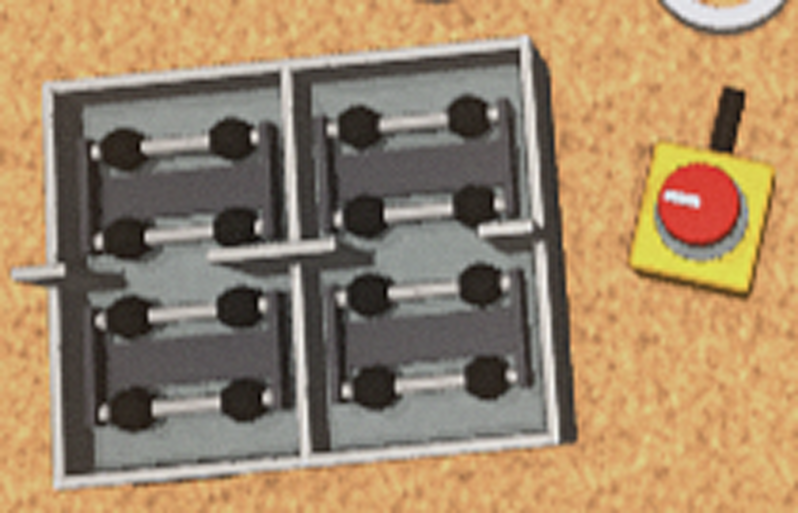

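View pics/c3.png

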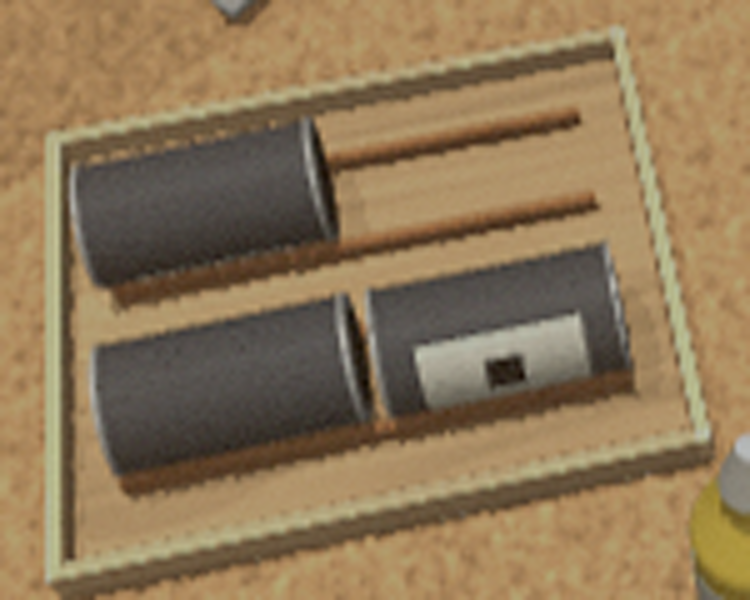

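Run:
```python
from h import *
im=cv2.imread('pics/top0.png')
# tray
c=np.array([[55,35],[685,58],[690,580],[38,552]])/5+[360,150]
P=toplane('top',c,0.026); print('tray',P.round(4),P.mean(0)); print(np.linalg.norm(P-np.roll(P,-1,0),axis=1))
c=np.array([[45,85],[530,40],[573,440],[58,487]])/3.8+[135,140]
P=toplane('top',c,0.085); print('roller',P.round(4),P.mean(0)); print(np.linalg.norm(P-np.roll(P,-1,0),axis=1)); 
d=(P[0]-P[1]+P[3]-P[2]); print('yaw roller',np.degrees(np.arctan2(-d[0],d[1])))
d=(P[0]-P[3]+P[1]-P[2]); print('yaw roller x',np.degrees(np.arctan2(d[1],d[0])))
wheels=np.array([[123,150],[233,138],[127,237],[236,228],[359,127],[470,117],[364,215],[474,206],[130,316],[240,306],[133,410],[244,400],[368,294],[481,285],[376,388],[487,376]])/3.8+[135,140]
W=toplane('top',wheels,0.076)
for i in range(0,16,4): print('bay',W[i:i+4].mean(0).round(4),np.ptp(W[i:i+4],0).round(4))
hsv=cv2.cvtColor(im,cv2.COLOR_BGR2HSV)
def head(n,im):
    hsv=cv2.cvtColor(im,cv2.COLOR_BGR2HSV)
    m=(((hsv[...,0]<8)|(hsv[...,0]>172))&(hsv[...,1]>150)&(hsv[...,2]>90)).astype(np.uint8)
    cs=cv2.findContours(m,cv2.RETR_EXTERNAL,cv2.CHAIN_APPROX_NONE)[0]
    for k in cs:
        if cv2.contourArea(k)>80: print(n,cv2.minAreaRect(k),toplane(n,[cv2.minAreaRect(k)[0]],.11))
head('top',im); head('scene',cv2.imread('pics/scene0.png'))
# cans dark mask within tray
m=((im.max(2)<95)).astype(np.uint8); m[:, :365]=0; m[:,500:]=0;m[:155]=0;m[265:]=0
cv2.imwrite('pics/m.png',m*255)
```

```text
tray [[ 0.6639 -0.1118  0.026 ]
 [ 0.6422 -0.4229  0.026 ]
 [ 0.3867 -0.4039  0.026 ]
 [ 0.4071 -0.0932  0.026 ]] [ 0.52497381 -0.25795372  0.026     ]
[0.31184138 0.25621171 0.31139148 0.25745621]
roller [[0.6529 0.4308 0.085 ]
 [0.6721 0.1228 0.085 ]
 [0.4229 0.0985 0.085 ]
 [0.402  0.4132 0.085 ]] [0.53748602 0.2663215  0.085     ]
[0.30859267 0.25037334 0.31543158 0.2515931 ]
yaw roller 3.6921371704028263
yaw roller x 4.792639304163493
bay [0.586  0.3465 0.076 ] [0.0613 0.0734 0.    ]
bay [0.5956 0.1962 0.076 ] [0.0605 0.0729 0.    ]
bay [0.479  0.3394 0.076 ] [0.0627 0.0729 0.    ]
bay [0.489  0.1889 0.076 ] [0.062  0.0742 0.    ]
top ((318.5500183105469, 193.35000610351562), (20.871028900146484, 20.55480194091797), 18.43494987487793) [[0.5618181 0.0190546 0.11     ]]
scene ((339.5, 203.0), (18.0, 19.0), 90.0) [[0.57222836 0.01708668 0.11      ]]
```

```bash
cat >> h.py <<'E'
def yaw():
    x=tcp()[1].apply([1,0,0]); return np.degrees(np.arctan2(x[1],x[0]))
def plan(target,yawdeg):
    "tool-frame shift and turn to world TCP target, pointing down with tool x at yawdeg"
    p,r=tcp(); ya=np.radians(yawdeg)
    Rt=R.from_matrix(np.array([[np.cos(ya),np.sin(ya),0],[np.sin(ya),-np.cos(ya),0],[0,0,-1]]))
    print('at',p.round(4),'yaw',round(yaw(),2),'dp',r.inv().apply(np.array(target)-p).round(4),'rot',(r.inv()*Rt).as_rotvec().round(3))
E
python3 - <<'E'
from h import *
im=cv2.imread('pics/top0.png')
c=np.array([[657,140],[773,165],[748,293],[633,270]])/3.8+[135,140]
P=toplane('top',c,0.06); print('box',P.round(4),P.mean(0)); print(np.linalg.norm(P-np.roll(P,-1,0),axis=1))
s=cv2.imread('pics/scene0.png')
crop(s,310,180,370,260,8,'pics/c4.png')
plan([.562,.019,.135],0)
# project head circle to both
t=np.linspace(0,2*np.pi,40)
for n,I in(('top',im),('scene',s)):
    q=proj(n,np.c_[.562+.025*np.cos(t),.019+.025*np.sin(t),.11+0*t]); print(n,q.min(0),q.max(0))
# can ends in top: silhouettes
crp=lambda L: np.array(L)/5+[360,150]
for nm,L in (('TL',[[120,112],[370,120],[365,250],[105,243]]),('TR',[[380,122],[640,128],[640,258],[385,255]]),('BR',[[385,348],[665,357],[665,487],[385,480]])):
    print(nm,toplane('top',crp(L),.04).mean(0).round(4))
a=np.radians(-4)
for x in(.055,-.055):
  for y in(.0715,-.0715): print(.525+x*np.cos(a)-y*np.sin(a),-.258+x*np.sin(a)+y*np.cos(a))
E
```

```text
box [[ 0.611   0.0458  0.06  ]
 [ 0.5926 -0.0275  0.06  ]
 [ 0.5116 -0.0095  0.06  ]
 [ 0.5281  0.0625  0.06  ]] [0.56079821 0.01785309 0.06      ]
[0.0755994  0.08298479 0.07385154 0.08455733]
at [ 0.2303 -0.5805  0.2004] yaw -68.36 dp [-0.4348 -0.5294  0.066 ] rot [-1.000e-03  1.000e-03 -1.193e+00]
top [307.61327236 182.45122955] [329.56968228 204.16182249]
scene [328.82547175 191.49775411] [349.11319018 207.92202107]
TL [ 0.5844 -0.1973  0.04  ]
TR [ 0.5758 -0.328   0.04  ]
BR [ 0.4656 -0.3266  0.04  ]
0.5848536106369953 -0.19051077646234948
0.5748784348915854 -0.3331624356495043
0.4751215651084147 -0.1828375643504957
0.46514638936300473 -0.32548922353765053
```

View pics/c4.png

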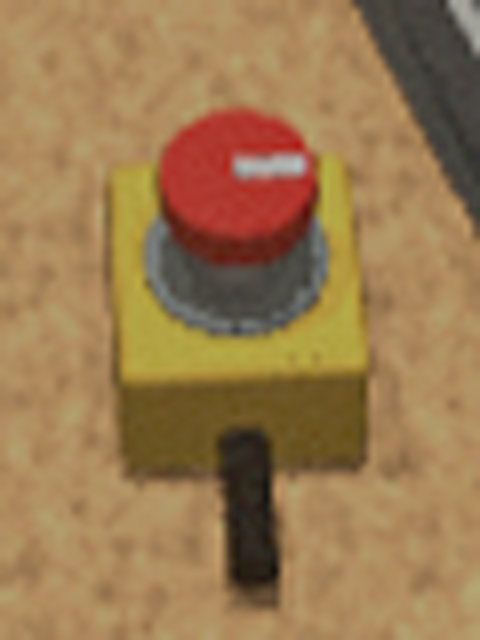

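```bash
python3 -m pendant '[{"dp":[-0.434,-0.529,0.0],"rotation":[0,0,-1.193],"fingers":1},{"dp":[-0.434,-0.529,0.0],"rotation":[0,0,-1.193],"fingers":1},{"dp":[-0.434,-0.529,0.0],"rotation":[0,0,-1.193],"fingers":1},{"dp":[-0.434,-0.529,0.0],"rotation":[0,0,-1.193],"fingers":1},{"dp":[-0.434,-0.529,0.0],"rotation":[0,0,-1.193],"fingers":1},{"dp":[-0.434,-0.529,0.0],"rotation":[0,0,-1.193],"fingers":1},{"dp":[-0.434,-0.529,0.0],"rotation":[0,0,-1.193],"fingers":1},{"dp":[-0.434,-0.529,0.0],"rotation":[0,0,-1.193],"fingers":1},{"dp":[-0.434,-0.529,0.0],"rotation":[0,0,-1.193],"fingers":1},{"dp":[-0.434,-0.529,0.0],"rotation":[0,0,-1.193],"fingers":1},{"dp":[-0.434,-0.529,0.0],"rotation":[0,0,-1.193],"fingers":1},{"dp":[-0.434,-0.529,0.066],"rotation":[0,0,-1.193],"fingers":1},{"dp":[-0.434,-0.529,0.066],"rotation":[0,0,-1.193],"fingers":1},{"dp":[-0.434,-0.529,0.066],"rotation":[0,0,-1.193],"fingers":1}]'; python3 -c "
from h import *
plan([.562,.019,.112],0)"
```

```text
clock: 1.85
position: [0.5619, 0.0172, 0.1358]
ee_rot: [-3.141, 0.002, 0.002]
force: [-0.2, -0.0, 0.7]
width: 0.002
at [0.5619 0.0172 0.1358] yaw -0.07 dp [ 0.0002 -0.0018  0.0238] rot [-0.001  0.001 -0.001]
```

```bash
python3 -m pendant '[{"dp":[0,-0.002,0.024],"rotation":[0,0,0],"fingers":1},{"dp":[0,-0.002,0.028],"rotation":[0,0,0],"fingers":1},{"dp":[0,-0.002,0.031],"rotation":[0,0,0],"fingers":1},{"dp":[0,-0.002,0.034],"rotation":[0,0,0],"fingers":1},{"dp":[0,-0.002,0.036],"rotation":[0,0,0],"fingers":1},{"dp":[0,-0.002,0.036],"rotation":[0,0,0],"fingers":1}]'
```

```text
clock: 2.6
position: [0.5618, 0.0193, 0.0998]
ee_rot: [-3.141, 0.002, 0.002]
force: [0.4, 0.4, -0.3]
width: 0.007
```

```bash
python3 -m pendant '[{"dp":[0,0,0.001],"rotation":[0,0,0],"fingers":1},{"dp":[0,0,0.002],"rotation":[0,0,0],"fingers":1},{"dp":[0,0,0.002],"rotation":[0,0,0],"fingers":1}]'
```

```text
clock: 2.98
position: [0.5618, 0.0193, 0.0977]
ee_rot: [-3.141, 0.002, 0.002]
force: [0.0, -0.5, -0.6]
width: 0.009
```

```bash
python3 -c "
from h import *
crop(arm.get_image('scene'),250,130,430,265,4.4,'pics/s1.png')"
```

```text
(no output)
```

View pics/s1.png

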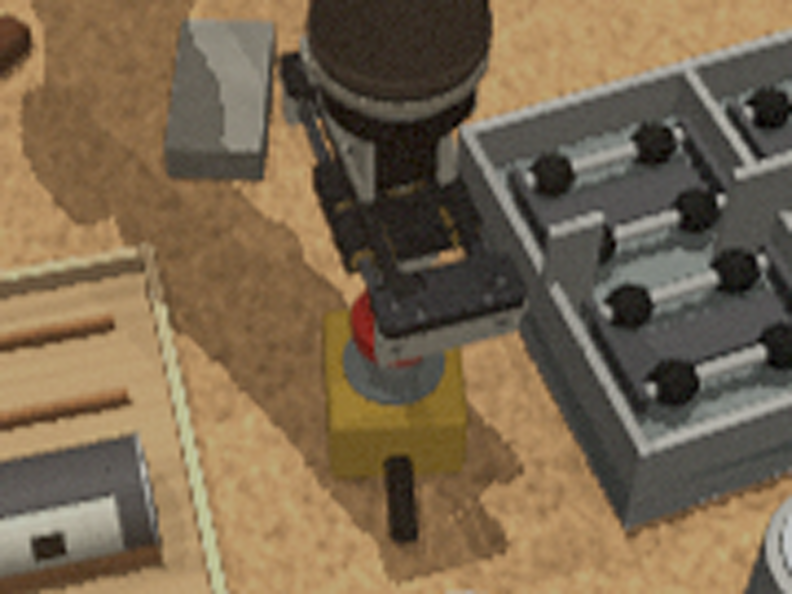

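```bash
python3 -m pendant '[{"dp":[0,0,0.001],"rotation":[0,0,0],"fingers":1},{"dp":[0,0,0.002],"rotation":[0,0,0],"fingers":1},{"dp":[0,0,0.003],"rotation":[0,0,0],"fingers":1},{"dp":[0,0,0.003],"rotation":[0,0,0],"fingers":1}]'
```

```text
clock: 3.52
position: [0.5617, 0.0193, 0.0947]
ee_rot: [-3.141, 0.002, 0.002]
force: [-0.3, 0.4, -0.2]
width: 0.006
```

```bash
python3 -c "
from h import *
p=tcp()[0]
for n in('scene','top'):
    im=arm.get_image(n).copy(); q=proj(n,p)[0]; print(n,q, proj(n,[.562,.019,.06]))
    cx,cy=int(q[0]),int(q[1])
    crop(im,cx-45,cy-45,cx+45,cy+45,6,f'pics/z_{n}.png')
a=cv2.imread('pics/z_scene.png');b=cv2.imread('pics/z_top.png');cv2.imwrite('pics/z.png',cv2.resize(np.hstack([a,b]),(800,400)))"
```

```text
scene [338.94762246 203.07820716] [[338.72177064 211.06719622]]
top [318.73633303 194.42616402] [[319.42701097 196.51975772]]
```

View pics/z.png

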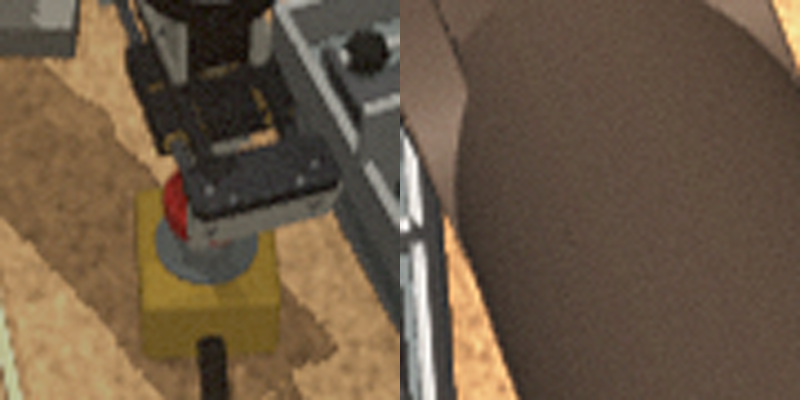

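```bash
python3 -m pendant '[{"dp":[0,0,-0.06],"rotation":[0,0,0],"fingers":1},{"dp":[-0.06,0,-0.08],"rotation":[0,0,0],"fingers":1},{"dp":[-0.12,0,-0.08],"rotation":[0,0,0],"fingers":1},{"dp":[-0.12,0,-0.08],"rotation":[0,0,0],"fingers":1},{"dp":[-0.12,0,-0.08],"rotation":[0,0,0],"fingers":1}]'; python3 -c "
from h import *
im=arm.get_image('scene'); crop(im,230,120,410,260,4.4,'pics/s2.png'); 
print(proj('scene',tcp()[0]))"
```

```text
clock: 4.25
position: [0.4428, 0.0192, 0.1755]
ee_rot: [-3.141, 0.002, -0.001]
force: [0.7, 0.2, 0.0]
width: 0.001
[[324.84626135 147.52722909]]
```

View pics/s2.png

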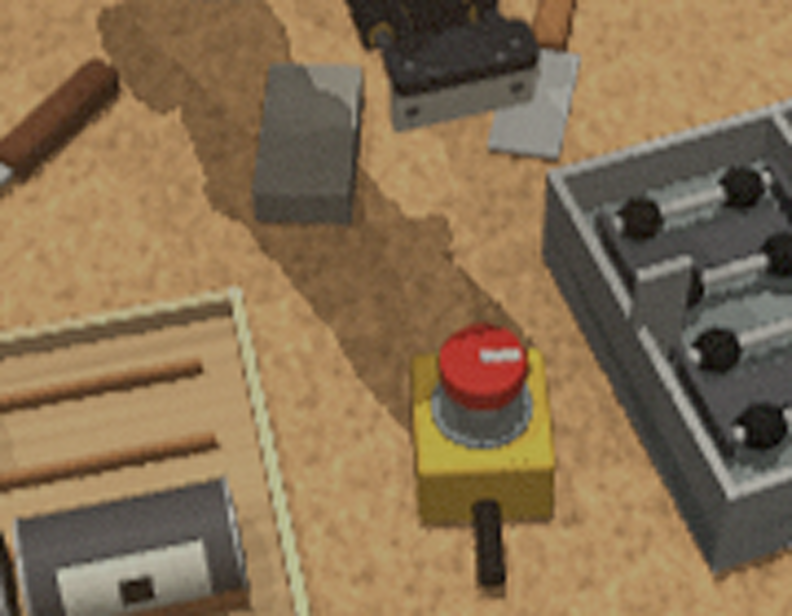

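```bash
python3 -c "
from h import *
for f in (cv2.imread('pics/scene0.png'),arm.get_image('scene')):
    h=cv2.cvtColor(f,cv2.COLOR_BGR2HSV)
    m=(((h[...,0]<8)|(h[...,0]>172))&(h[...,1]>150)&(h[...,2]>90)).astype(np.uint8); m[:,:320]=0;m[:,370:]=0
    print(cv2.boundingRect(m),m.sum())
im=arm.get_image('scene'); crop(im,240,60,400,180,5,'pics/s3.png')
im=arm.get_image('top'); crop(im,220,110,400,300,3.1,'pics/t3.png')
print(proj('top',tcp()[0]),proj('scene',[.562,.019,.11]),proj('scene',[.562,.019,.1]))
"
```

```text
(330, 194, 20, 19) 262
(330, 194, 20, 19) 265
[[318.30579575 245.25824525]] [[338.95943585 199.58205592]] [[338.91042302 201.95059482]]
```

View pics/s3.png

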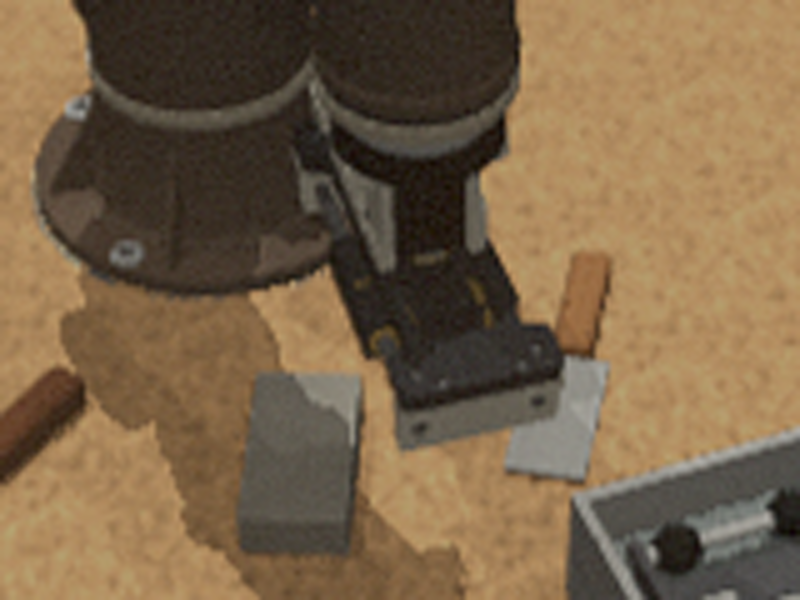

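View pics/t3.png

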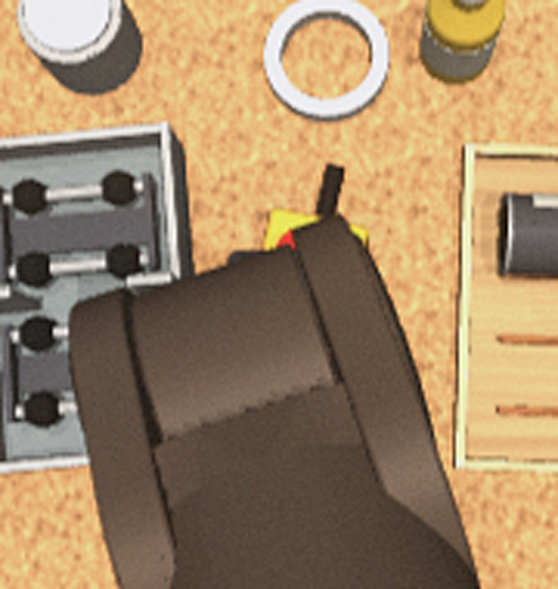

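```bash
python3 -c "
from h import *
p,r=tcp(); print(arm.observe()['joints'])
B=[[sx*.095,sy*.0375,-.0658] for sx in(-1,1) for sy in(-1,1)]
q=proj('scene',[p+r.apply(b) for b in B]); print((q-[240,60])*5)
B=[[sx*.02,sy*.0095,z] for sx in(-1,1) for sy in(-1,1) for z in (0,-.0658)]
q=proj('scene',[p+r.apply(b) for b in B]); print(((q-[240,60])*5).round())
"
```

```text
[ 0.30054744  0.21819143 -0.53922793  1.99345837  0.13339993  0.96495942
 -0.30584099]
[[439.50828284 199.84758147]
 [295.54894579 230.17115658]
 [561.82166825 466.92279166]
 [402.42724081 504.44087612]]
[[431. 406.]
 [429. 310.]
 [395. 414.]
 [391. 319.]
 [454. 462.]
 [454. 367.]
 [418. 470.]
 [415. 376.]]
```

```bash
python3 -c "
from h import *
crop(cv2.imread('pics/scene0.png'),0,0,110,150,5,'pics/g0.png')
p=np.array([.2303,-.5804,.2003]); r=R.from_rotvec([-2.598,1.764,.002])
B=[[0,0,0],[.046,0,0],[-.046,0,0],[.095,.0375,-.0658],[-.095,.0375,-.0658],[.095,-.0375,-.0658],[-.095,-.0375,-.0658]]
print((proj('scene',[p+r.apply(b) for b in B])*5).round())
"
```

```text
[[355. 670.]
 [261. 712.]
 [447. 629.]
 [ 53. 617.]
 [455. 449.]
 [ 96. 707.]
 [510. 527.]]
```

View pics/g0.png

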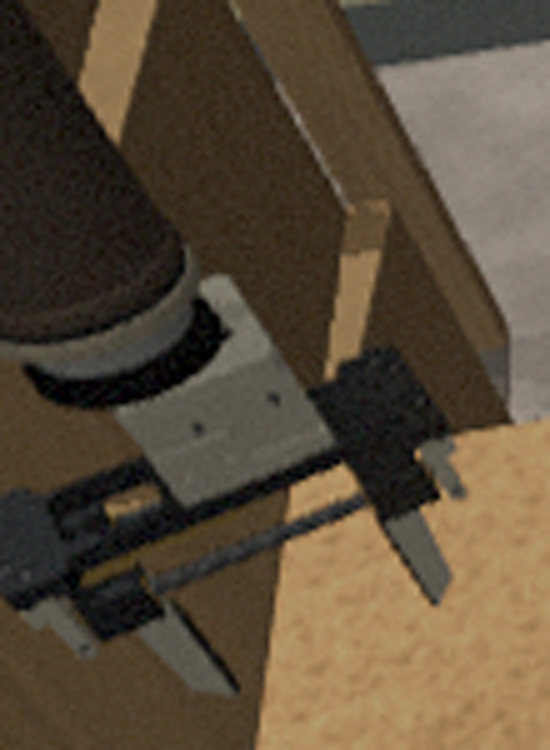

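```bash
python3 -m pendant '[{"dp":[0.06,0,0],"rotation":[0,0,0.2],"fingers":1},{"dp":[0.119,0,0.02],"rotation":[0,0,0.4],"fingers":1},{"dp":[0.119,0,0.04],"rotation":[0,0,0.6],"fingers":1},{"dp":[0.119,0,0.04],"rotation":[0,0,0.8],"fingers":1},{"dp":[0.119,0,0.04],"rotation":[0,0,1.0],"fingers":1},{"dp":[0.119,0,0.04],"rotation":[0,0,1.2],"fingers":1},{"dp":[0.119,0,0.04],"rotation":[0,0,1.4],"fingers":1},{"dp":[0.119,0,0.04],"rotation":[0,0,1.57],"fingers":1},{"dp":[0.119,0,0.04],"rotation":[0,0,1.57],"fingers":1},{"dp":[0.119,0,0.04],"rotation":[0,0,1.57],"fingers":1}]'; python3 -c "
from h import *
im=arm.get_image('scene'); crop(im,260,110,420,230,5,'pics/s4.png')
print((proj('scene',tcp()[0])-[260,110])*5,yaw(),tcp()[0])
"
```

```text
clock: 5.7
position: [0.5625, 0.0197, 0.1343]
ee_rot: [2.222, -2.221, -0.003]
force: [0.5, 0.3, -0.2]
width: 0.005
[[397.0397758  418.58372497]] -89.91523378215648 [0.56237735 0.01970534 0.13430603]
```

View pics/s4.png

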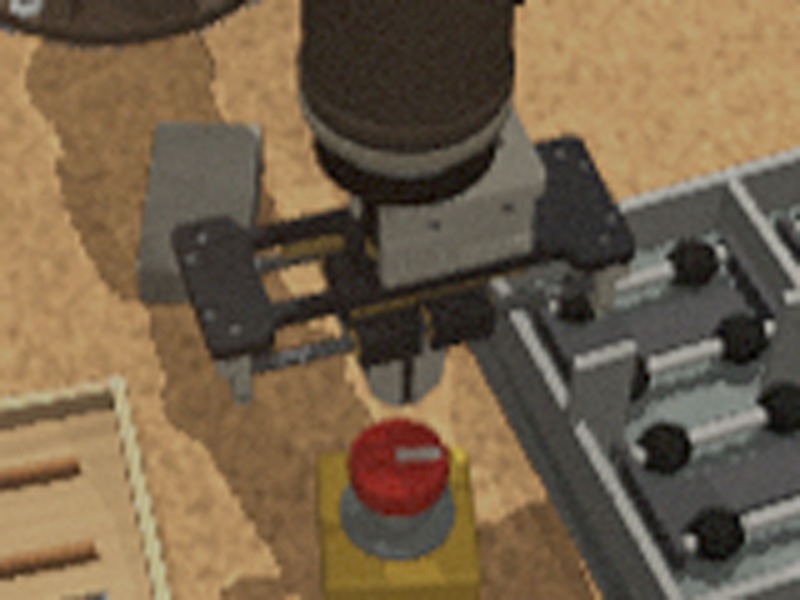

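```bash
python3 -m pendant '[{"dp":[0,0,0.03],"rotation":[0,0,0],"fingers":1},{"dp":[0,0,0.038],"rotation":[0,0,0],"fingers":1},{"dp":[0,0,0.041],"rotation":[0,0,0],"fingers":1},{"dp":[0,0,0.041],"rotation":[0,0,0],"fingers":1}]'; python3 -c "
from h import *
im=arm.get_image('scene'); crop(im,290,140,390,230,7,'pics/s5.png')
"
```

```text
clock: 6.25
position: [0.5627, 0.0197, 0.0938]
ee_rot: [-2.223, 2.219, 0.003]
force: [-0.8, -0.3, 0.2]
width: 0.004
```

View pics/s5.png

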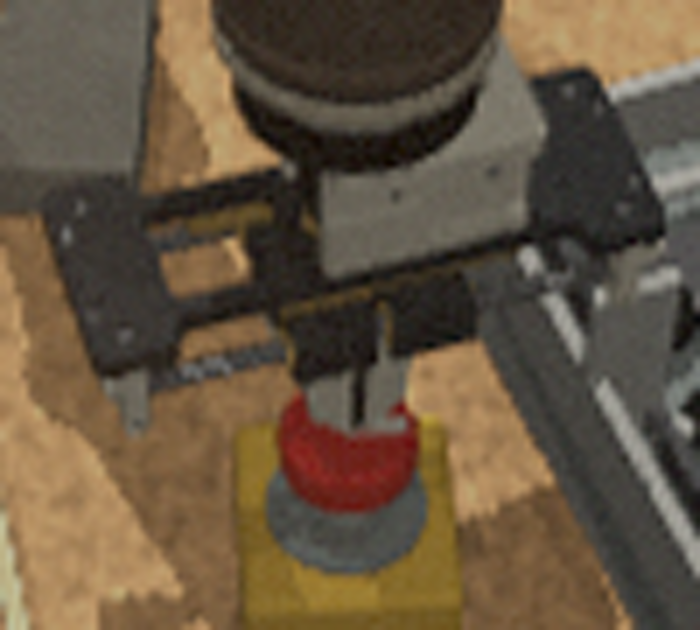

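```bash
python3 -m pendant '[{"dp":[0,0,0.001],"rotation":[0,0,0],"fingers":1},{"dp":[0,0,0.002],"rotation":[0,0,0],"fingers":1},{"dp":[0,0,0.003],"rotation":[0,0,0],"fingers":1},{"dp":[0,0,0.004],"rotation":[0,0,0],"fingers":1}]';python3 -m pendant '[{"dp":[0,0,0.001],"rotation":[0,0,0],"fingers":1},{"dp":[0,0,0.002],"rotation":[0,0,0],"fingers":1},{"dp":[0,0,0.003],"rotation":[0,0,0],"fingers":1}]'
```

```text
clock: 6.8
position: [0.5629, 0.0198, 0.0899]
ee_rot: [-2.223, 2.219, 0.002]
force: [-0.9, 0.6, 0.1]
width: 0.006
clock: 7.18
position: [0.5628, 0.0198, 0.0869]
ee_rot: [-2.223, 2.219, 0.003]
force: [-0.5, -0.4, 0.7]
width: 0.002
```

```bash
python3 -c "
from h import *
im=arm.get_image('scene'); crop(im,290,140,390,230,7,'pics/s6.png')
"
```

```text
(no output)
```

View pics/s6.png

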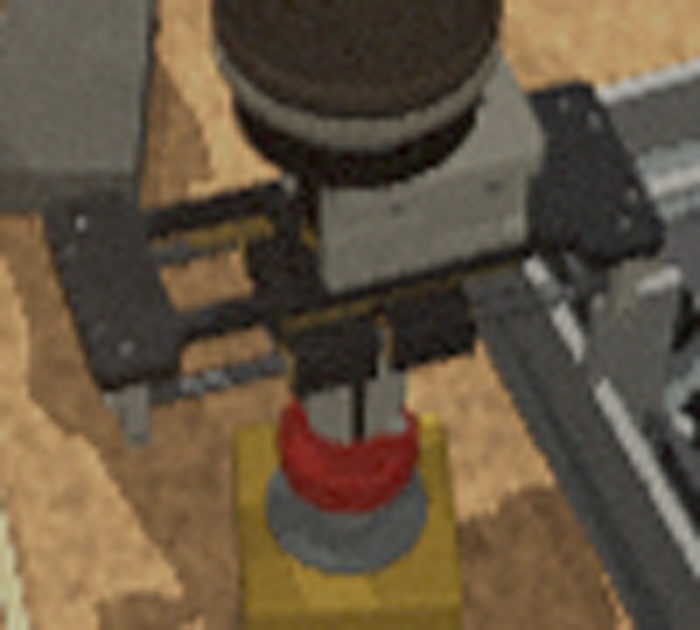

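```bash
python3 -m pendant '[{"dp":[0,0,0.001],"rotation":[0,0,0],"fingers":1},{"dp":[0,0,0.002],"rotation":[0,0,0],"fingers":1},{"dp":[0,0,0.003],"rotation":[0,0,0],"fingers":1}]';python3 -m pendant '[{"dp":[0,0,0.001],"rotation":[0,0,0],"fingers":1},{"dp":[0,0,0.002],"rotation":[0,0,0],"fingers":1},{"dp":[0,0,0.003],"rotation":[0,0,0],"fingers":1}]';  python3 -c "
from h import *
im=arm.get_image('scene'); crop(im,290,140,390,230,7,'pics/s7.png')
"
```

```text
clock: 7.6
position: [0.5628, 0.0198, 0.0839]
ee_rot: [-2.223, 2.219, 0.002]
force: [-1.3, -0.4, 3.5]
width: 0.006
clock: 7.98
position: [0.5628, 0.0198, 0.0808]
ee_rot: [-2.223, 2.219, 0.002]
force: [-1.2, -0.1, 2.7]
width: 0.006
```

View pics/s7.png

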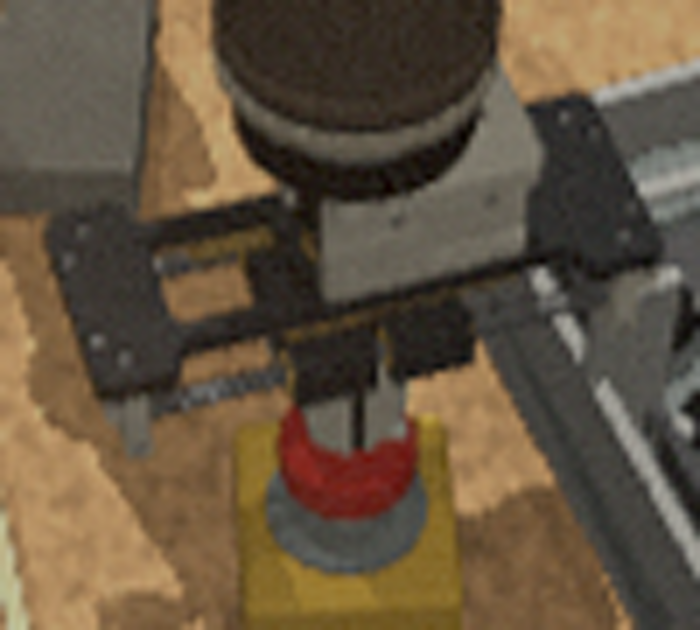

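```bash
python3 -m pendant '[{"dp":[0,0,0.002],"rotation":[0,0,0],"fingers":1},{"dp":[0,0,0.004],"rotation":[0,0,0],"fingers":1},{"dp":[0,0,0.005],"rotation":[0,0,0],"fingers":1}]';  python3 -c "
from h import *
p=np.array([.5624,.0197,.1343])
for o in ([.0095,0,0],[.0095,0,.0245],[-.0095,0,.0245]): print((proj('scene',p+o)-[260,110])*5)
"; python3 -m pendant '[{"dp":[0,0,0.001],"rotation":[0,0,0],"fingers":1},{"dp":[0,0,0.002],"rotation":[0,0,0],"fingers":1}]'
```

```text
clock: 8.4
position: [0.5628, 0.0198, 0.0756]
ee_rot: [-2.223, 2.219, 0.003]
force: [-0.7, -0.7, 2.5]
width: 0.004
[[403.13604572 433.74783506]]
[[403.93644744 402.88264983]]
[[391.56811094 372.55667859]]
clock: 8.65
position: [0.5631, 0.0198, 0.0744]
ee_rot: [-2.222, 2.219, 0.002]
force: [-5.8, -0.6, 20.9]
width: 0.007
```

```bash
python3 -m pendant '[{"dp":[0,0,-0.05],"rotation":[0,0,0],"fingers":1},{"dp":[0,0,-0.08],"rotation":[0,0,0],"fingers":1},{"dp":[0,0,-0.08],"rotation":[0,0,0],"fingers":1}]'
python3 - <<'E'
from h import *
for nm,L in (('TL',[[125,182],[375,185]]),('TR',[[402,190],[655,193]]),('BR',[[420,415],[672,422]])):
    print(nm,toplane('top',np.array(L)/5+[360,150],.072).round(4).tolist(),toplane('top',np.array(L)/5+[360,150],.072).mean(0).round(4))
plan([.4656,-.327,.12],-4)
im=arm.get_image('scene')
h=cv2.cvtColor(im,cv2.COLOR_BGR2HSV)
m=(((h[...,0]<8)|(h[...,0]>172))&(h[...,1]>150)&(h[...,2]>90)).astype(np.uint8); m[:,:320]=0;m[:,370:]=0
print(cv2.boundingRect(m),m.sum())
E
```

```text
clock: 9.02
position: [0.5648, 0.02, 0.1567]
ee_rot: [-2.22, 2.216, -0.003]
force: [-0.1, 0.0, -0.5]
width: 0.004
TL [[0.58, -0.1371, 0.072], [0.5751, -0.2542, 0.072]] [ 0.5775 -0.1956  0.072 ]
TR [[0.5724, -0.2666, 0.072], [0.5675, -0.3838, 0.072]] [ 0.5699 -0.3252  0.072 ]
BR [[0.4666, -0.268, 0.072], [0.4605, -0.3828, 0.072]] [ 0.4635 -0.3254  0.072 ]
at [0.5648 0.02   0.1567] yaw -89.91 dp [0.3469 0.0999 0.0355] rot [-0.005 -0.002 -1.499]
(330, 196, 19, 19) 260
```

```bash
python3 -m pendant '[{"dp":[0.06,0.017,0],"rotation":[0,0,-0.18],"fingers":-0.78},{"dp":[0.12,0.035,0],"rotation":[0,0,-0.36],"fingers":-0.78},{"dp":[0.18,0.052,0.01],"rotation":[0,0,-0.54],"fingers":-0.78},{"dp":[0.24,0.07,0.02],"rotation":[0,0,-0.72],"fingers":-0.78},{"dp":[0.30,0.087,0.03],"rotation":[0,0,-0.9],"fingers":-0.78},{"dp":[0.345,0.1,0.036],"rotation":[0,0,-1.08],"fingers":-0.78},{"dp":[0.345,0.1,0.036],"rotation":[0,0,-1.26],"fingers":-0.78},{"dp":[0.345,0.1,0.036],"rotation":[0,0,-1.44],"fingers":-0.78},{"dp":[0.345,0.1,0.036],"rotation":[0,0,-1.5],"fingers":-0.78},{"dp":[0.345,0.1,0.036],"rotation":[0,0,-1.5],"fingers":-0.78}]'; python3 -c "
from h import *
plan([.465,-.325,-.0015],-4)
im=arm.get_image('scene');crop(im,140,130,320,265,4.4,'pics/s8.png')"
```

```text
clock: 10.32
position: [0.4634, -0.3249, 0.1169]
ee_rot: [-3.136, 0.11, -0.0]
force: [0.0, 0.8, -0.4]
width: 0.888
at [ 0.4634 -0.3249  0.1169] yaw -4.01 dp [0.0016 0.0004 0.1183] rot [-0.003 -0.    -0.   ]
```

View pics/s8.png

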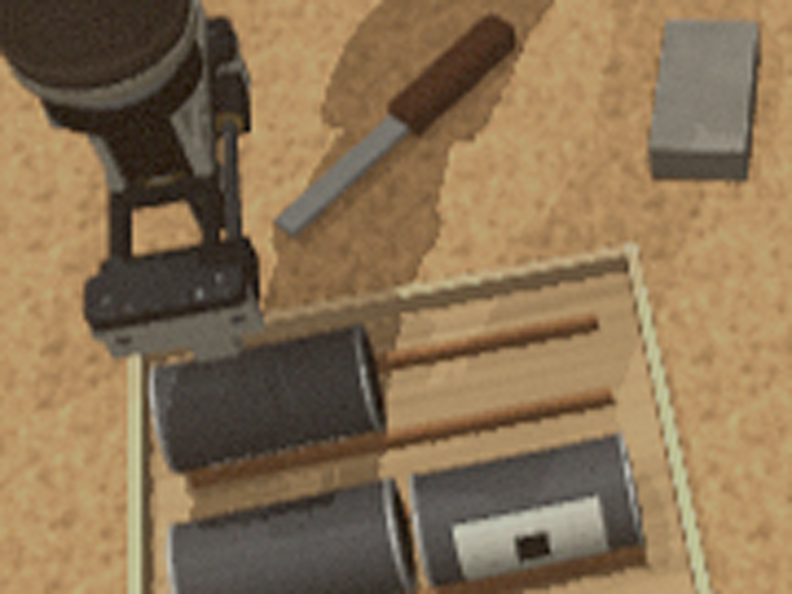

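```bash
python3 -m pendant '[{"dp":[0.0015,0,0.05],"rotation":[0,0,0],"fingers":-0.78},{"dp":[0.0015,0,0.08],"rotation":[0,0,0],"fingers":-0.78},{"dp":[0.0015,0,0.1],"rotation":[0,0,0],"fingers":-0.78},{"dp":[0.0015,0,0.11],"rotation":[0,0,0],"fingers":-0.78},{"dp":[0.0015,0,0.118],"rotation":[0,0,0],"fingers":-0.78}]' 30;python3 -m pendant '[{"dp":[0,0,0],"rotation":[0,0,0],"fingers":1},{"dp":[0,0,0],"rotation":[0,0,0],"fingers":1},{"dp":[0,0,0],"rotation":[0,0,0],"fingers":1},{"dp":[0,0,0],"rotation":[0,0,0],"fingers":1}]' 30
```

```text
clock: 11.0
position: [0.4653, -0.3246, -0.0012]
ee_rot: [-3.137, 0.112, -0.001]
force: [0.2, 0.7, 0.4]
width: 0.889
clock: 11.5
position: [0.4676, -0.3255, 0.0]
ee_rot: [-3.138, 0.112, -0.007]
force: [4.8, -2.0, -1.3]
width: 0.691
```

```bash
python3 -m pendant '[{"dp":[0,0,-0.03],"rotation":[0,0,0],"fingers":1},{"dp":[0,0,-0.08],"rotation":[0,0,0],"fingers":1},{"dp":[0,0,-0.13],"rotation":[0,0,0],"fingers":1},{"dp":[0,0,-0.16],"rotation":[0,0,0],"fingers":1},{"dp":[0,0,-0.16],"rotation":[0,0,0],"fingers":1}]' 40; python3 -c "
from h import *
plan([.4884,.1876,.16],3.8)"
```

```text
clock: 12.12
position: [0.4677, -0.3263, 0.1619]
ee_rot: [3.139, -0.113, 0.012]
force: [-0.4, 0.5, -7.6]
width: 0.69
at [ 0.4677 -0.3263  0.1619] yaw -4.11 dp [-0.0161 -0.514   0.0015] rot [ 0.001 -0.008 -0.138]
```

```bash
python3 -m pendant '[{"dp":[0,-0.04,0],"rotation":[0,0,0],"fingers":1},{"dp":[-0.001,-0.09,0],"rotation":[0,0,-0.02],"fingers":1},{"dp":[-0.003,-0.14,0],"rotation":[0,0,-0.04],"fingers":1},{"dp":[-0.005,-0.19,0],"rotation":[0,0,-0.06],"fingers":1},{"dp":[-0.007,-0.24,0],"rotation":[0,0,-0.08],"fingers":1},{"dp":[-0.009,-0.29,0],"rotation":[0,0,-0.1],"fingers":1},{"dp":[-0.011,-0.34,0],"rotation":[0,0,-0.12],"fingers":1},{"dp":[-0.013,-0.39,0],"rotation":[0,0,-0.138],"fingers":1},{"dp":[-0.015,-0.44,0],"rotation":[0,0,-0.138],"fingers":1},{"dp":[-0.016,-0.48,0],"rotation":[0,0,-0.138],"fingers":1},{"dp":[-0.016,-0.514,0],"rotation":[0,0,-0.138],"fingers":1},{"dp":[-0.016,-0.514,0],"rotation":[0,0,-0.138],"fingers":1},{"dp":[-0.016,-0.514,0],"rotation":[0,0,-0.138],"fingers":1}]' 40; python3 -c "
from h import *
plan([.4884,.1876,.066],3.8)
im=arm.get_image('scene');crop(im,320,90,520,250,4,'pics/s9.png')"
```

```text
clock: 13.75
position: [0.4874, 0.1864, 0.1598]
ee_rot: [3.137, 0.104, 0.007]
force: [0.1, -0.3, -6.2]
width: 0.692
at [0.4874 0.1864 0.1598] yaw 3.81 dp [ 0.0007 -0.0014  0.0938] rot [ 0.003 -0.005  0.   ]
```

View pics/s9.png

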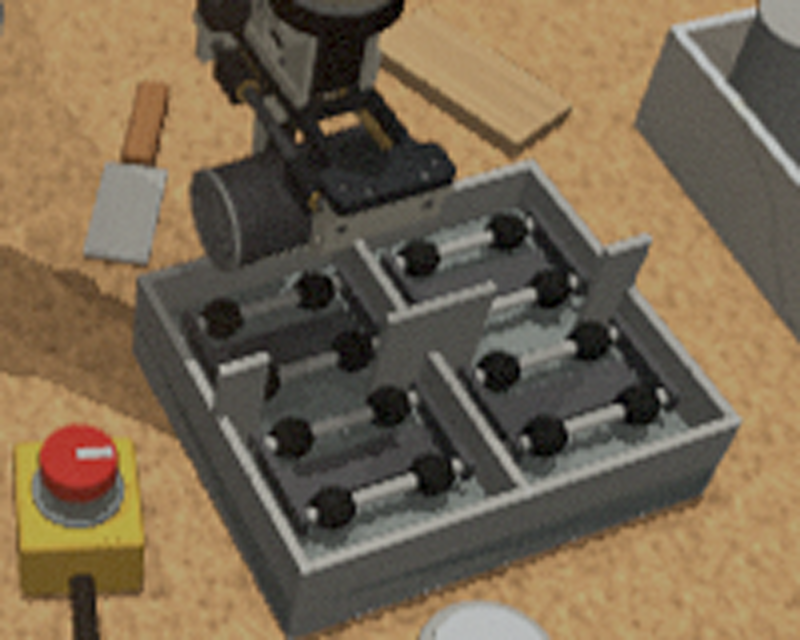

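Can 1 is held over the near-right bay. I lower it.

```bash
python3 -m pendant '[{"dp":[0.001,-0.001,0.03],"rotation":[0,0,0],"fingers":1},{"dp":[0.001,-0.001,0.06],"rotation":[0,0,0],"fingers":1},{"dp":[0.001,-0.001,0.08],"rotation":[0,0,0],"fingers":1},{"dp":[0.001,-0.001,0.088],"rotation":[0,0,0],"fingers":1},{"dp":[0.001,-0.001,0.093],"rotation":[0,0,0],"fingers":1},{"dp":[0.001,-0.001,0.093],"rotation":[0,0,0],"fingers":1}]' 40
```

```text
clock: 14.55
position: [0.4894, 0.1866, 0.0674]
ee_rot: [3.137, 0.102, 0.009]
force: [0.1, 0.4, -4.8]
width: 0.689
```

```bash
python3 -m pendant '[{"dp":[0,0,0.001],"rotation":[0,0,0],"fingers":1},{"dp":[0,0,0.0025],"rotation":[0,0,0],"fingers":1},{"dp":[0,0,0.0025],"rotation":[0,0,0],"fingers":1}]' 40; python3 -m pendant '[{"dp":[0,0,0],"rotation":[0,0,0],"fingers":-0.78},{"dp":[0,0,0],"rotation":[0,0,0],"fingers":-0.78},{"dp":[0,0,-0.02],"rotation":[0,0,0],"fingers":-0.78},{"dp":[0,0,-0.06],"rotation":[0,0,0],"fingers":-0.78},{"dp":[0,0,-0.1],"rotation":[0,0,0],"fingers":-0.78},{"dp":[0,0,-0.1],"rotation":[0,0,0],"fingers":-0.78}]' 30;  python3 -c "
from h import *
plan([.5775,-.1956,.12],-4)
im=arm.get_image('scene');crop(im,320,90,520,250,4,'pics/s10.png')"
```

```text
clock: 14.92
position: [0.4899, 0.1867, 0.0652]
ee_rot: [3.137, 0.102, 0.01]
force: [1.0, 0.2, -5.2]
width: 0.686
clock: 15.68
position: [0.491, 0.1883, 0.1684]
ee_rot: [3.14, 0.102, 0.019]
force: [-1.0, -0.0, -1.2]
width: 0.891
at [0.491  0.1883 0.1684] yaw 3.72 dp [0.0608 0.3887 0.0495] rot [-0.    -0.012  0.135]
```

View pics/s10.png

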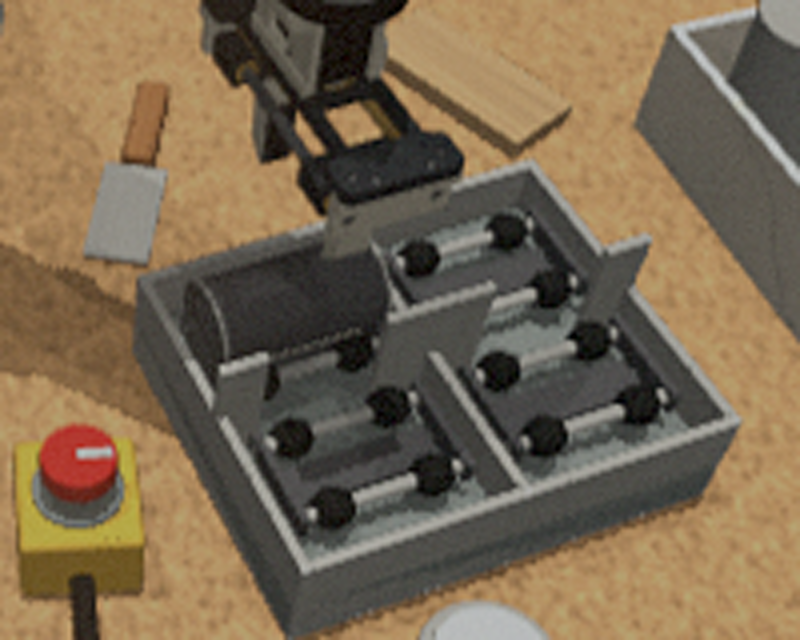

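```bash
python3 -c "
from h import *
plan([.585,-.1956,.10],-4)
im=arm.get_image('top');crop(im,360,150,510,275,5,'pics/c5.png')"
```

```text
at [0.4901 0.1875 0.1666] yaw 3.71 dp [0.0693 0.3883 0.068 ] rot [ 0.001 -0.01   0.135]
```

View pics/c5.png

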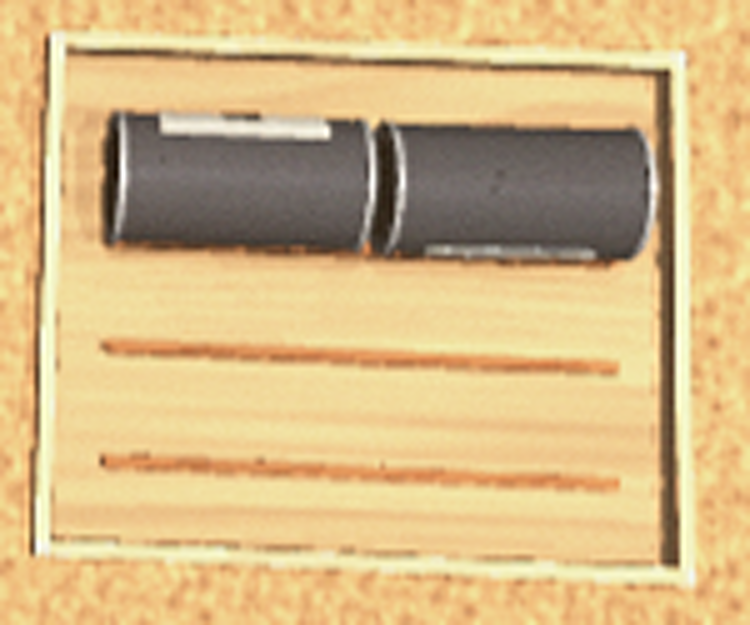

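```bash
python3 -m pendant '[{"dp":[0.01,0.05,0],"rotation":[0,-0.01,0.04],"fingers":-0.78},{"dp":[0.02,0.11,0],"rotation":[0,-0.01,0.08],"fingers":-0.78},{"dp":[0.03,0.17,0],"rotation":[0,-0.01,0.12],"fingers":-0.78},{"dp":[0.04,0.23,0],"rotation":[0,-0.01,0.135],"fingers":-0.78},{"dp":[0.05,0.29,0],"rotation":[0,-0.01,0.135],"fingers":-0.78},{"dp":[0.06,0.34,0.01],"rotation":[0,-0.01,0.135],"fingers":-0.78},{"dp":[0.069,0.388,0.03],"rotation":[0,-0.01,0.135],"fingers":-0.78},{"dp":[0.069,0.388,0.06],"rotation":[0,-0.01,0.135],"fingers":-0.78},{"dp":[0.069,0.388,0.068],"rotation":[0,-0.01,0.135],"fingers":-0.78},{"dp":[0.069,0.388,0.068],"rotation":[0,-0.01,0.135],"fingers":-0.78}]' 30;  python3 -c "
from h import *
plan([.585,-.1956,-.0015],-4)"
```

```text
clock: 17.02
position: [0.5832, -0.1948, 0.0983]
ee_rot: [3.138, -0.108, -0.007]
force: [0.4, -0.3, -0.3]
width: 0.891
at [ 0.5832 -0.1948  0.0983] yaw -3.94 dp [0.0022 0.0006 0.0998] rot [0.002 0.004 0.001]
```

```bash
python3 -m pendant '[{"dp":[0.002,0,0.05],"rotation":[0,0,0],"fingers":-0.78},{"dp":[0.002,0,0.08],"rotation":[0,0,0],"fingers":-0.78},{"dp":[0.002,0,0.093],"rotation":[0,0,0],"fingers":-0.78},{"dp":[0.002,0,0.1],"rotation":[0,0,0],"fingers":-0.78},{"dp":[0.002,0,0.1],"rotation":[0,0,0],"fingers":-0.78}]' 30;python3 -m pendant '[{"dp":[0,0,0],"rotation":[0,0,0],"fingers":1},{"dp":[0,0,0],"rotation":[0,0,0],"fingers":1},{"dp":[0,0,0],"rotation":[0,0,0],"fingers":1},{"dp":[0,0,0],"rotation":[0,0,0],"fingers":1}]' 40;python3 -m pendant '[{"dp":[0,0,-0.03],"rotation":[0,0,0],"fingers":1},{"dp":[0,0,-0.08],"rotation":[0,0,0],"fingers":1},{"dp":[0,0,-0.13],"rotation":[0,0,0],"fingers":1},{"dp":[0,0,-0.16],"rotation":[0,0,0],"fingers":1},{"dp":[0,0,-0.16],"rotation":[0,0,0],"fingers":1}]' 40; python3 -c "
from h import *
plan([.5962,.1948,.16],3.8)"
```

```text
clock: 17.65
position: [0.5855, -0.1949, -0.0009]
ee_rot: [3.138, -0.108, -0.005]
force: [-0.1, 0.4, -0.6]
width: 0.887
clock: 18.15
position: [0.5868, -0.1952, 0.0]
ee_rot: [3.138, -0.108, -0.001]
force: [3.6, -0.4, 5.6]
width: 0.691
clock: 18.77
position: [0.5875, -0.1949, 0.1617]
ee_rot: [3.137, -0.108, 0.003]
force: [-0.3, -0.5, -4.5]
width: 0.69
at [ 0.5875 -0.1949  0.1617] yaw -3.94 dp [-0.018  -0.3894  0.0005] rot [ 0.003 -0.002 -0.135]
```

```bash
python3 -m pendant '[{"dp":[-0.002,-0.04,0],"rotation":[0,0,-0.02],"fingers":1},{"dp":[-0.004,-0.09,0],"rotation":[0,0,-0.04],"fingers":1},{"dp":[-0.006,-0.14,0],"rotation":[0,0,-0.06],"fingers":1},{"dp":[-0.009,-0.19,0],"rotation":[0,0,-0.08],"fingers":1},{"dp":[-0.011,-0.24,0],"rotation":[0,0,-0.1],"fingers":1},{"dp":[-0.013,-0.29,0],"rotation":[0,0,-0.12],"fingers":1},{"dp":[-0.016,-0.34,0],"rotation":[0,0,-0.135],"fingers":1},{"dp":[-0.018,-0.37,0],"rotation":[0,0,-0.135],"fingers":1},{"dp":[-0.018,-0.389,0],"rotation":[0,0,-0.135],"fingers":1},{"dp":[-0.018,-0.389,0],"rotation":[0,0,-0.135],"fingers":1},{"dp":[-0.018,-0.389,0],"rotation":[0,0,-0.135],"fingers":1}]' 40; python3 -c "
from h import *
plan([.5962,.1948,.0665],3.8)
im=arm.get_image('scene');crop(im,320,90,520,250,4,'pics/s11.png')"
```

```text
clock: 20.15
position: [0.5963, 0.1922, 0.1597]
ee_rot: [3.135, 0.101, 0.001]
force: [0.5, -1.0, -2.2]
width: 0.688
at [0.5963 0.1922 0.1597] yaw 3.69 dp [ 0.     -0.0031  0.0932] rot [ 0.005 -0.    -0.002]
```

View pics/s11.png

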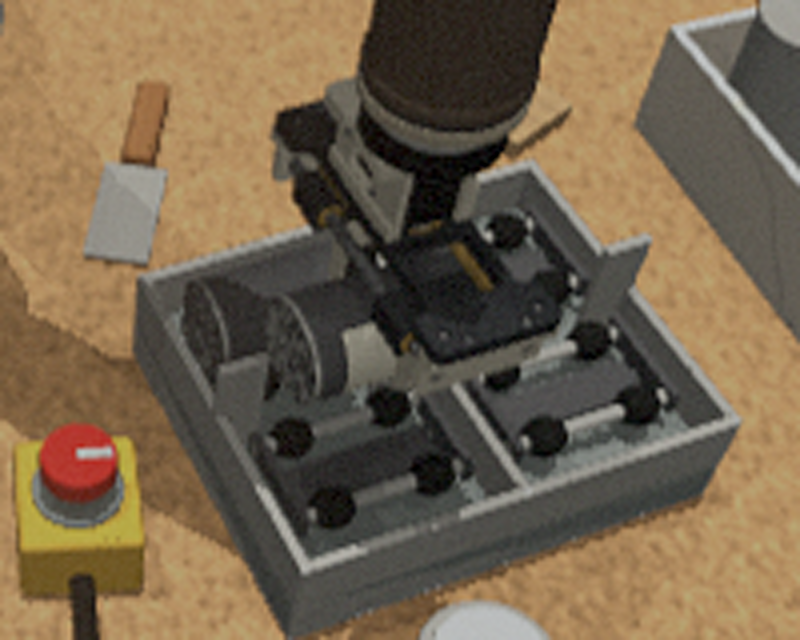

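```bash
python3 -m pendant '[{"dp":[0,-0.002,0.03],"rotation":[0,0,0],"fingers":1},{"dp":[0,-0.003,0.06],"rotation":[0,0,0],"fingers":1},{"dp":[0,-0.003,0.08],"rotation":[0,0,0],"fingers":1},{"dp":[0,-0.003,0.09],"rotation":[0,0,0],"fingers":1},{"dp":[0,-0.003,0.095],"rotation":[0,0,0],"fingers":1},{"dp":[0,-0.003,0.096],"rotation":[0,0,0],"fingers":1}]' 40; python3 -m pendant '[{"dp":[0,0,0],"rotation":[0,0,0],"fingers":-0.78},{"dp":[0,0,0],"rotation":[0,0,0],"fingers":-0.78},{"dp":[0,0,-0.02],"rotation":[0,0,0],"fingers":-0.78},{"dp":[0,0,-0.06],"rotation":[0,0,0],"fingers":-0.78},{"dp":[0,0,-0.1],"rotation":[0,0,0],"fingers":-0.78},{"dp":[0,0,-0.1],"rotation":[0,0,0],"fingers":-0.78}]' 30;  python3 -c "
from h import *
plan([.576,-.3255,.10],-4)
im=arm.get_image('top');crop(im,360,150,510,275,5,'pics/c6.png')"
```

```text
clock: 20.95
position: [0.5978, 0.1943, 0.065]
ee_rot: [3.136, 0.099, 0.006]
force: [3.6, -2.6, 1.2]
width: 0.695
clock: 21.7
position: [0.5994, 0.1966, 0.1702]
ee_rot: [3.138, 0.1, 0.017]
force: [0.2, 0.3, 0.3]
width: 0.891
at [0.5994 0.1966 0.1702] yaw 3.64 dp [-0.0573  0.5194  0.0706] rot [ 0.001 -0.011  0.133]
```

View pics/c6.png

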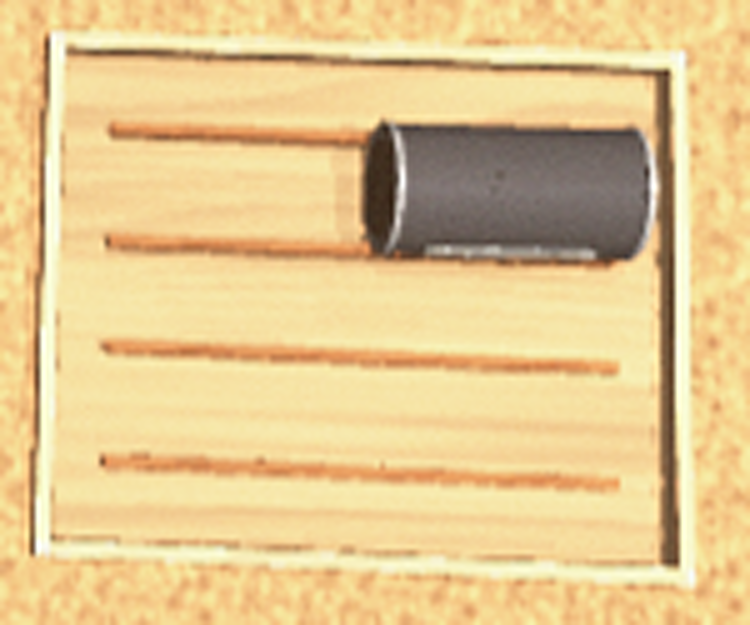

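```bash
python3 -m pendant '[{"dp":[-0.006,0.05,0],"rotation":[0,-0.01,0.02],"fingers":-0.78},{"dp":[-0.012,0.11,0],"rotation":[0,-0.01,0.04],"fingers":-0.78},{"dp":[-0.018,0.17,0],"rotation":[0,-0.01,0.06],"fingers":-0.78},{"dp":[-0.025,0.23,0],"rotation":[0,-0.01,0.08],"fingers":-0.78},{"dp":[-0.032,0.29,0],"rotation":[0,-0.01,0.1],"fingers":-0.78},{"dp":[-0.038,0.35,0],"rotation":[0,-0.01,0.12],"fingers":-0.78},{"dp":[-0.044,0.41,0],"rotation":[0,-0.01,0.133],"fingers":-0.78},{"dp":[-0.05,0.46,0.01],"rotation":[0,-0.01,0.133],"fingers":-0.78},{"dp":[-0.056,0.519,0.03],"rotation":[0,-0.01,0.133],"fingers":-0.78},{"dp":[-0.056,0.519,0.06],"rotation":[0,-0.01,0.133],"fingers":-0.78},{"dp":[-0.056,0.519,0.07],"rotation":[0,-0.01,0.133],"fingers":-0.78},{"dp":[-0.056,0.519,0.07],"rotation":[0,-0.01,0.133],"fingers":-0.78}]' 30;  python3 -c "
from h import *
plan([.577,-.3255,-.0015],-4)"
```

```text
clock: 23.25
position: [0.5759, -0.3243, 0.0988]
ee_rot: [3.139, -0.106, -0.005]
force: [0.5, 0.5, 0.3]
width: 0.893
at [ 0.5759 -0.3243  0.0988] yaw -3.88 dp [0.0015 0.001  0.1003] rot [0.001 0.003 0.002]
```

```bash
python3 -m pendant '[{"dp":[0.001,0.001,0.05],"rotation":[0,0,0],"fingers":-0.78},{"dp":[0.001,0.001,0.08],"rotation":[0,0,0],"fingers":-0.78},{"dp":[0.001,0.001,0.093],"rotation":[0,0,0],"fingers":-0.78},{"dp":[0.001,0.001,0.1],"rotation":[0,0,0],"fingers":-0.78},{"dp":[0.001,0.001,0.1],"rotation":[0,0,0],"fingers":-0.78}]' 30;python3 -m pendant '[{"dp":[0,0,0],"rotation":[0,0,0],"fingers":1},{"dp":[0,0,0],"rotation":[0,0,0],"fingers":1},{"dp":[0,0,0],"rotation":[0,0,0],"fingers":1},{"dp":[0,0,0],"rotation":[0,0,0],"fingers":1}]' 40;python3 -m pendant '[{"dp":[0,0,-0.03],"rotation":[0,0,0],"fingers":1},{"dp":[0,0,-0.08],"rotation":[0,0,0],"fingers":1},{"dp":[0,0,-0.13],"rotation":[0,0,0],"fingers":1},{"dp":[0,0,-0.16],"rotation":[0,0,0],"fingers":1},{"dp":[0,0,-0.16],"rotation":[0,0,0],"fingers":1}]' 40; python3 -c "
from h import *
plan([.4784,.3393,.16],3.8)
print(arm.observe()['joints'])"
```

```text
clock: 23.88
position: [0.5772, -0.3255, -0.0002]
ee_rot: [3.138, -0.106, -0.004]
force: [0.4, -0.2, -0.4]
width: 0.891
clock: 24.38
position: [0.5782, -0.3258, 0.0008]
ee_rot: [3.137, -0.106, -0.0]
force: [-0.0, -0.1, 6.1]
width: 0.685
clock: 25.0
position: [0.5791, -0.3257, 0.1623]
ee_rot: [3.136, -0.106, 0.004]
force: [0.2, -0.2, -7.0]
width: 0.689
at [ 0.5791 -0.3257  0.1623] yaw -3.87 dp [-1.453e-01 -6.567e-01 -4.000e-04] rot [ 0.004 -0.002 -0.134]
[ 0.70027759  0.56758748 -0.42678634  1.49193912  0.25145389  1.13275802
  0.1587746 ]
```

```bash
python3 -m pendant '[{"dp":[-0.008,-0.035,0],"rotation":[0,0,-0.01],"fingers":1},{"dp":[-0.019,-0.085,0],"rotation":[0,0,-0.02],"fingers":1},{"dp":[-0.03,-0.135,0],"rotation":[0,0,-0.03],"fingers":1},{"dp":[-0.041,-0.185,0],"rotation":[0,0,-0.05],"fingers":1},{"dp":[-0.052,-0.235,0],"rotation":[0,0,-0.06],"fingers":1},{"dp":[-0.063,-0.285,0],"rotation":[0,0,-0.07],"fingers":1},{"dp":[-0.074,-0.335,0],"rotation":[0,0,-0.08],"fingers":1},{"dp":[-0.085,-0.385,0],"rotation":[0,0,-0.09],"fingers":1},{"dp":[-0.096,-0.435,0],"rotation":[0,0,-0.1],"fingers":1},{"dp":[-0.107,-0.485,0],"rotation":[0,0,-0.11],"fingers":1},{"dp":[-0.118,-0.535,0],"rotation":[0,0,-0.12],"fingers":1},{"dp":[-0.129,-0.585,0],"rotation":[0,0,-0.134],"fingers":1},{"dp":[-0.138,-0.625,0],"rotation":[0,0,-0.134],"fingers":1},{"dp":[-0.145,-0.657,0],"rotation":[0,0,-0.134],"fingers":1},{"dp":[-0.145,-0.657,0],"rotation":[0,0,-0.134],"fingers":1},{"dp":[-0.145,-0.657,0],"rotation":[0,0,-0.134],"fingers":1}]' 40; python3 -c "
from h import *
plan([.4784,.3393,.0665],3.8)
im=arm.get_image('scene');crop(im,320,90,520,250,4,'pics/s12.png')"
```

```text
clock: 27.0
position: [0.478, 0.338, 0.1575]
ee_rot: [3.133, 0.104, -0.001]
force: [0.1, -0.9, -5.0]
width: 0.691
at [0.478  0.338  0.1575] yaw 3.81 dp [ 0.0006 -0.0018  0.091 ] rot [0.006 0.001 0.   ]
```

View pics/s12.png

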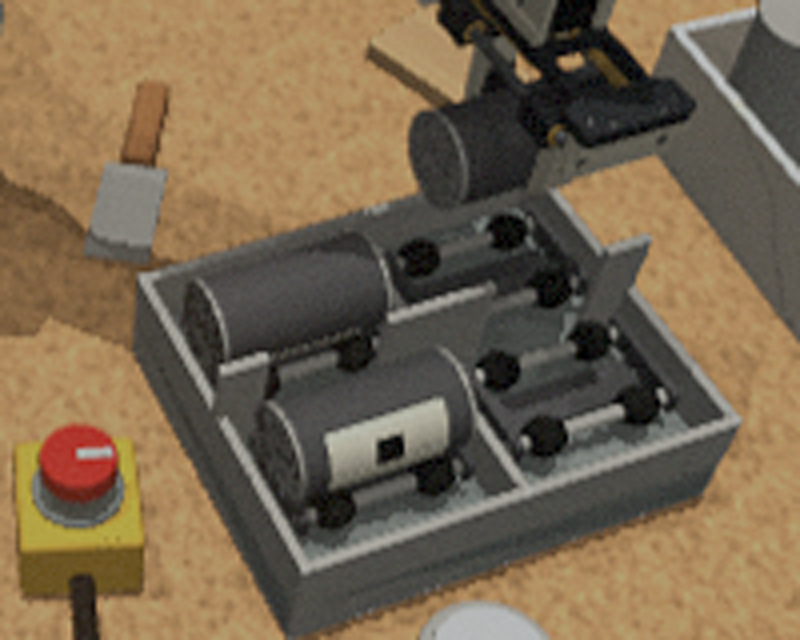

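```bash
python3 -m pendant '[{"dp":[0,-0.002,0.03],"rotation":[0,0,0],"fingers":1},{"dp":[0,-0.002,0.06],"rotation":[0,0,0],"fingers":1},{"dp":[0,-0.002,0.08],"rotation":[0,0,0],"fingers":1},{"dp":[0,-0.002,0.088],"rotation":[0,0,0],"fingers":1},{"dp":[0,-0.002,0.093],"rotation":[0,0,0],"fingers":1},{"dp":[0,-0.002,0.094],"rotation":[0,0,0],"fingers":1}]' 40; python3 -m pendant '[{"dp":[0,0,0],"rotation":[0,0,0],"fingers":-0.78},{"dp":[0,0,0],"rotation":[0,0,0],"fingers":-0.78},{"dp":[0,0,-0.02],"rotation":[0,0,0],"fingers":-0.78},{"dp":[0,0,-0.06],"rotation":[0,0,0],"fingers":-0.78},{"dp":[0,0,-0.11],"rotation":[0,0,0],"fingers":-0.78},{"dp":[-0.06,0,-0.16],"rotation":[0,0,0],"fingers":1},{"dp":[-0.12,0,-0.18],"rotation":[0,0,0],"fingers":1},{"dp":[-0.12,0,-0.18],"rotation":[0,0,0],"fingers":1}]' 30;  python3 -c "
from h import *
print(tcp()[0])
im=arm.get_image('scene');crop(im,320,90,520,250,4,'pics/s13.png')
im=arm.get_image('top');cv2.imwrite('pics/top1.png',im);crop(im,135,140,345,275,3.8,'pics/t13.png')"
```

```text
clock: 27.8
position: [0.4808, 0.3383, 0.0649]
ee_rot: [3.134, 0.099, 0.005]
force: [4.1, -3.9, 0.8]
width: 0.685
clock: 28.8
position: [0.3571, 0.3333, 0.247]
ee_rot: [3.135, 0.107, 0.01]
force: [0.4, 0.2, 0.0]
width: 0.614
[0.3571049  0.33330137 0.24697911]
```

View pics/s13.png

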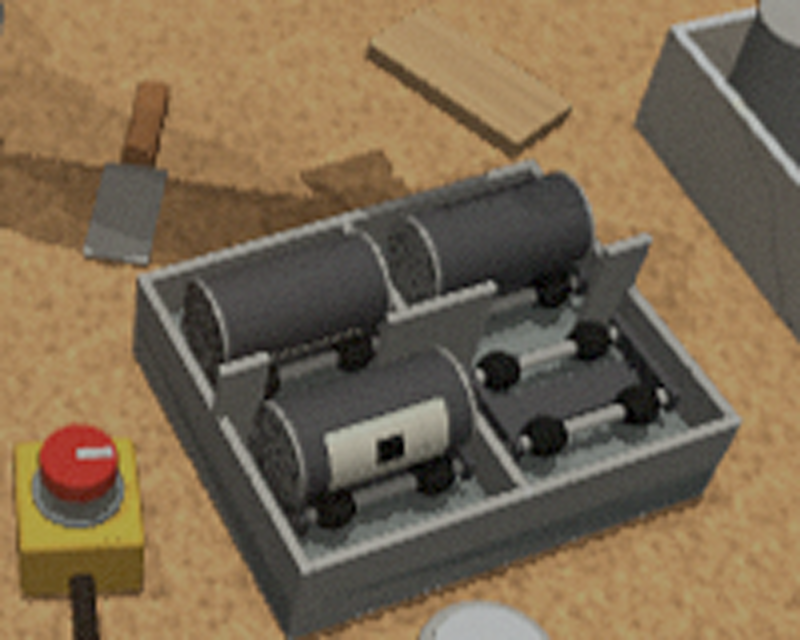

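View pics/t13.png

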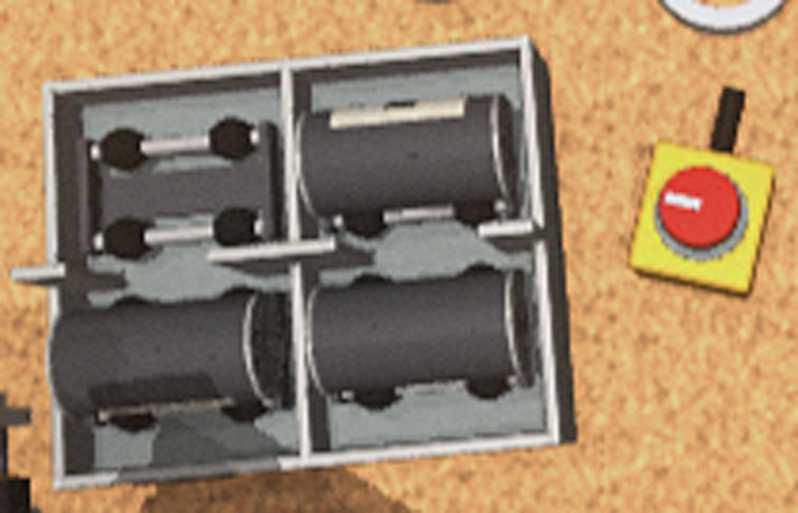

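```bash
cat >> h.py <<'E'
RC=np.array([.5373,.267]); RY=np.radians(3.8)
BAY={0:(-.054,.076),1:(-.054,-.076),2:(.054,.076),3:(.054,-.076)}
def bay(i):
    x,y=BAY[i]; c,s=np.cos(RY),np.sin(RY); return np.array([RC[0]+c*x-s*y,RC[1]+s*x+c*y])
def bp(i,lx,z,ly=0):
    b=bay(i); c,s=np.cos(RY),np.sin(RY); return [b[0]+lx*c-ly*s,b[1]+lx*s+ly*c,z]
def cyl(n,uv,i):
    "pixel -> angle (deg) from up, + toward roller +x, and local y, on can in bay i"
    K,Rm,t=cam(n); d=Rm.T@np.linalg.inv(K)@np.array([uv[0],uv[1],1.]); o=-Rm.T@t
    c,s=np.cos(RY),np.sin(RY); M=np.array([[c,s,0],[-s,c,0],[0,0,1]]); b=bay(i)
    o=M@(o-[b[0],b[1],.104]); d=M@d
    A=d[0]**2+d[2]**2;B=o[0]*d[0]+o[2]*d[2];C=o[0]**2+o[2]**2-.032**2
    D=B*B-A*C
    if D<0: return None
    k=(-B-np.sqrt(D))/A; P=o+k*d
    return np.degrees(np.arctan2(P[0],P[2])).round(1),P[1].round(4)
def label(n,im,i,thr=120):
    "paper-label mask on can i: angles of its outline and of the dark square"
    b=bay(i); pts=proj(n,[[*bp(i,lx,z,ly)] for lx in(-.034,.034) for ly in(-.06,.06) for z in(.09,.138)])
    x0,y0=pts.min(0).astype(int);x1,y1=pts.max(0).astype(int)+1
    sub=im[y0:y1,x0:x1].astype(int)
    m=((sub.min(2)>thr)&(sub[...,2]-sub[...,0]>12)).astype(np.uint8)
    m=cv2.morphologyEx(m,cv2.MORPH_OPEN,np.ones((2,2),np.uint8))
    cs=cv2.findContours(m,cv2.RETR_CCOMP,cv2.CHAIN_APPROX_NONE)
    out=[]
    for k,hh in zip(cs[0],cs[1][0] if cs[1] is not None else []):
        if hh[3]<0 and len(k)>10:
            a=[cyl(n,p[0]+[x0,y0],i) for p in k]; a=np.array([q for q in a if q is not None])
            if len(a): out.append(('label',np.percentile(a[:,0],[5,50,95]).round(1),a[:,1].min(),a[:,1].max()))
        if hh[3]>=0 and cv2.contourArea(k)>2:
            M=cv2.moments(k); out.append(('square',cyl(n,(M['m10']/M['m00']+x0,M['m01']/M['m00']+y0),i)))
    return out
E
python3 - <<'E'
from h import *
print(cyl('scene',(417.5,201.75),3))
s=arm.get_image('scene');t=arm.get_image('top')
for i in(0,1,3): print(i,label('scene',s,i),label('top',t,i))
plan(bp(3,.016,.125),3.8)
E
```

```text
(np.float64(75.1), np.float64(0.0025))
0 [] []
1 [] []
3 [('label', array([42.2, 59.8, 86.7]), np.float64(-0.0365), np.float64(0.0437))] [('label', array([26. , 38.2, 62.9]), np.float64(-0.0406), np.float64(0.0379))]
at [0.3614 0.3315 0.2443] yaw 3.59 dp [0.2413 0.1503 0.1212] rot [ 0.007 -0.004 -0.004]
```

```bash
python3 -m pendant '[{"dp":[0.05,0.03,0.0],"rotation":[0.007,0,0],"fingers":1},{"dp":[0.1,0.06,0.02],"rotation":[0.007,0,0],"fingers":1},{"dp":[0.15,0.09,0.04],"rotation":[0.007,0,0],"fingers":1},{"dp":[0.2,0.12,0.06],"rotation":[0.007,0,0],"fingers":1},{"dp":[0.243,0.15,0.08],"rotation":[0.007,0,0],"fingers":1},{"dp":[0.243,0.15,0.11],"rotation":[0.007,0,0],"fingers":1},{"dp":[0.243,0.15,0.12],"rotation":[0.007,0,0],"fingers":1},{"dp":[0.243,0.15,0.12],"rotation":[0.007,0,0],"fingers":1}]' 30;  python3 -c "
from h import *
plan(bp(3,.018,.106),3.8)"
```

```text
clock: 30.0
position: [0.6133, 0.1963, 0.1251]
ee_rot: [-3.14, -0.099, -0.002]
force: [0.1, 0.3, 1.6]
width: 0.007
at [0.6133 0.1963 0.1251] yaw 3.62 dp [0.0008 0.0004 0.0191] rot [-0.    -0.002 -0.003]
```

```bash
python3 -m pendant '[{"dp":[0.001,0,0.012],"rotation":[0,0,0],"fingers":1},{"dp":[0.001,0,0.016],"rotation":[0,0,0],"fingers":1},{"dp":[0.001,0,0.019],"rotation":[0,0,0],"fingers":1},{"dp":[0.001,0,0.019],"rotation":[0,0,0],"fingers":1}]' 30
```

```text
clock: 30.5
position: [0.6151, 0.1967, 0.1069]
ee_rot: [-3.139, -0.099, -0.005]
force: [0.5, -0.4, 3.4]
width: 0.003
```

```bash
python3 -m pendant '[{"dp":[-0.004,0,0.002],"rotation":[0,0,0],"fingers":1},{"dp":[-0.007,0,0.002],"rotation":[0,0,0],"fingers":1},{"dp":[-0.01,0,0.002],"rotation":[0,0,0],"fingers":1}]' 30; python3 -m pendant '[{"dp":[-0.003,0,0],"rotation":[0,0,0],"fingers":1},{"dp":[-0.006,0,0],"rotation":[0,0,0],"fingers":1},{"dp":[-0.01,0,0],"rotation":[0,0,0],"fingers":1}]' 30
```

```text
clock: 30.88
position: [0.6068, 0.1963, 0.1066]
ee_rot: [-3.139, -0.098, -0.012]
force: [2.5, -1.5, 10.2]
width: 0.005
clock: 31.25
position: [0.5978, 0.1957, 0.1078]
ee_rot: [-3.138, -0.097, -0.016]
force: [0.5, -1.0, 8.8]
width: 0.004
```

```bash
python3 -m pendant '[{"dp":[-0.003,0,0.002],"rotation":[0,0,0],"fingers":1},{"dp":[-0.006,0,0.002],"rotation":[0,0,0],"fingers":1},{"dp":[-0.01,0,0.002],"rotation":[0,0,0],"fingers":1},{"dp":[-0.014,0,0.002],"rotation":[0,0,0],"fingers":1}]' 30; python3 -m pendant '[{"dp":[0,0,-0.03],"rotation":[0,0,0],"fingers":1},{"dp":[-0.05,0,-0.06],"rotation":[0,0,0],"fingers":1},{"dp":[-0.11,0,-0.06],"rotation":[0,0,0],"fingers":1},{"dp":[-0.15,0,-0.06],"rotation":[0,0,0],"fingers":1},{"dp":[-0.15,0,-0.06],"rotation":[0,0,0],"fingers":1}]'; python3 -c "
from h import *
s=arm.get_image('scene');t=arm.get_image('top')
print(label('scene',s,3),label('top',t,3))
crop(s,320,90,520,250,4,'pics/s14.png')
crop(t,135,140,345,275,3.8,'pics/t14.png')"
```

```text
clock: 31.75
position: [0.5838, 0.1948, 0.1064]
ee_rot: [-3.138, -0.097, -0.017]
force: [-1.0, -0.3, 4.6]
width: 0.005
clock: 32.38
position: [0.4302, 0.1849, 0.1648]
ee_rot: [3.14, 0.101, 0.016]
force: [0.7, 0.3, 0.5]
width: -0.001
[('label', array([45.5, 52.8, 60. ]), np.float64(-0.0362), np.float64(0.0409)), ('label', array([-13.3,  -8.6,  -4.2]), np.float64(0.0047), np.float64(0.0191))] [('label', array([25.9, 37.5, 48.1]), np.float64(-0.0405), np.float64(0.0379))]
```

View pics/s14.png

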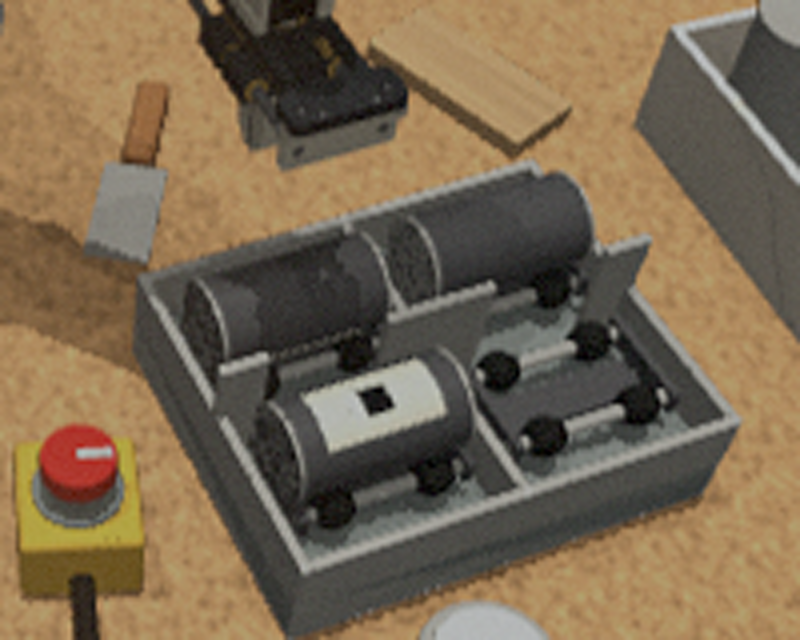

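View pics/t14.png

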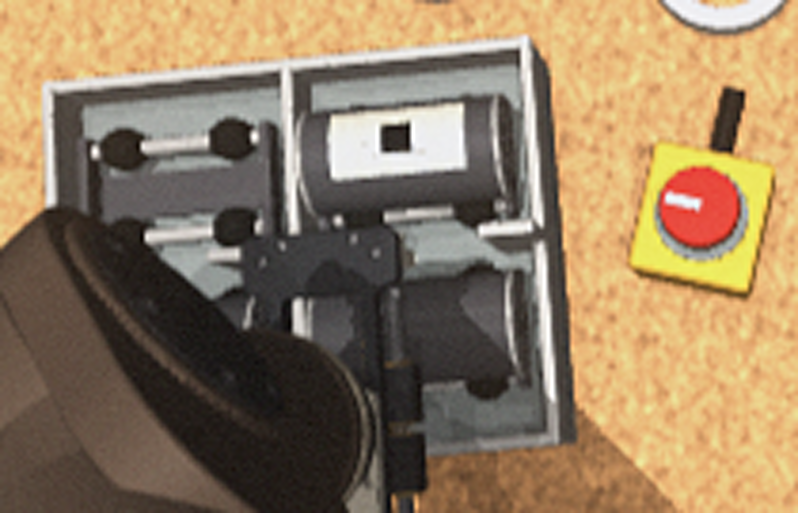

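```bash
sed -i 's/m=((sub.min(2)>thr)&(sub\[...,2\]-sub\[...,0\]>12))/m=((sub.min(2)>thr))/; s/np.ones((2,2)/np.ones((3,3)/' h.py
python3 - <<'E'
from h import *
print(cyl('scene',(414.5,190),3),cyl('top',(239.2,176.3),3))
s=arm.get_image('scene');t=arm.get_image('top')
for i in(0,1,3): print(i,label('scene',s,i),label('top',t,i))
plan(bp(3,.008,.125),3.8)
E
```

```text
(np.float64(18.2), np.float64(0.0015)) (np.float64(9.3), np.float64(-0.0005))
0 [] []
1 [] [('label', array([12.9, 26.9, 56.5]), np.float64(0.0577), np.float64(0.0677))]
3 [('label', array([-20.6,  22.4,  53.9]), np.float64(-0.0404), np.float64(0.0411)), ('square', (np.float64(15.3), np.float64(-0.0003)))] [('label', array([-93.7, -92.4, -91. ]), np.float64(0.0013), np.float64(0.0032)), ('label', array([-78. , -19.6,  30.1]), np.float64(0.0575), np.float64(0.0758)), ('label', array([-29. ,   6.4,  59.2]), np.float64(-0.0405), np.float64(0.0414)), ('square', (np.float64(11.2), np.float64(0.0009))), ('label', array([50.6, 57. , 65.8]), np.float64(-0.0693), np.float64(-0.0638))]
at [0.4344 0.1854 0.1648] yaw 3.5 dp [0.1697 0.0006 0.0417] rot [-0.002 -0.011 -0.005]
```

```bash
python3 -m pendant '[{"dp":[0.06,0,0],"rotation":[0,-0.011,-0.005],"fingers":1},{"dp":[0.12,0,0],"rotation":[0,-0.011,-0.005],"fingers":1},{"dp":[0.165,0,0.02],"rotation":[0,-0.011,-0.005],"fingers":1},{"dp":[0.165,0,0.042],"rotation":[0,-0.011,-0.005],"fingers":1},{"dp":[0.165,0,0.042],"rotation":[0,-0.011,-0.005],"fingers":1}]' 30;  python3 -c "
from h import *
plan(bp(3,.004,.106),3.8)"
```

```text
clock: 33.2
position: [0.599, 0.1948, 0.122]
ee_rot: [-3.139, -0.103, 0.007]
force: [0.0, -0.8, 0.9]
width: 0.002
at [0.599  0.1948 0.122 ] yaw 3.74 dp [ 0.0013 -0.0001  0.016 ] rot [-0.001  0.004 -0.001]
```

```bash
python3 -m pendant '[{"dp":[0,0,0.01],"rotation":[0,0,0],"fingers":1},{"dp":[0,0,0.014],"rotation":[0,0,0],"fingers":1},{"dp":[0,0,0.017],"rotation":[0,0,0],"fingers":1},{"dp":[0,0,0.018],"rotation":[0,0,0],"fingers":1}]' 30; python3 -m pendant '[{"dp":[-0.002,0,0],"rotation":[0,0,0],"fingers":1},{"dp":[-0.004,0,0],"rotation":[0,0,0],"fingers":1},{"dp":[-0.0065,0,0],"rotation":[0,0,0],"fingers":1},{"dp":[-0.0065,0,0],"rotation":[0,0,0],"fingers":1}]' 30;  python3 -m pendant '[{"dp":[0,0,-0.03],"rotation":[0,0,0],"fingers":1},{"dp":[-0.05,0,-0.06],"rotation":[0,0,0],"fingers":1},{"dp":[-0.11,0,-0.06],"rotation":[0,0,0],"fingers":1},{"dp":[-0.15,0,-0.06],"rotation":[0,0,0],"fingers":1},{"dp":[-0.15,0,-0.06],"rotation":[0,0,0],"fingers":1}]'; python3 -c "
from h import *
s=arm.get_image('scene');t=arm.get_image('top')
print(label('scene',s,3),label('top',t,3))
crop(s,320,90,520,250,4,'pics/s15.png')
crop(t,205,155,275,205,11,'pics/t15.png')
plan(bp(1,-.018,.125),3.8)"
```

```text
clock: 33.7
position: [0.5999, 0.1951, 0.106]
ee_rot: [-3.139, -0.102, 0.002]
force: [-1.8, -0.6, 11.8]
width: 0.004
clock: 34.2
position: [0.5945, 0.1948, 0.1079]
ee_rot: [-3.138, -0.102, -0.004]
force: [0.4, 0.2, 7.3]
width: 0.005
clock: 34.83
position: [0.4421, 0.1847, 0.1683]
ee_rot: [3.14, 0.106, 0.005]
force: [0.6, 0.6, -0.1]
width: 0.007
[('label', array([-26.4,  16.3,  43.6]), np.float64(-0.0408), np.float64(0.0411))] [('label', array([-50.3, -11.5,  31.9]), np.float64(0.0578), np.float64(0.0691)), ('label', array([-38.2,   0.2,  46.6]), np.float64(-0.0404), np.float64(0.0414)), ('square', (np.float64(2.5), np.float64(0.001))), ('label', array([50.6, 57. , 65.8]), np.float64(-0.0693), np.float64(-0.0638))]
at [0.4453 0.1849 0.1683] yaw 3.72 dp [0.025  0.0002 0.0434] rot [-0.001 -0.004 -0.001]
```

View pics/t15.png

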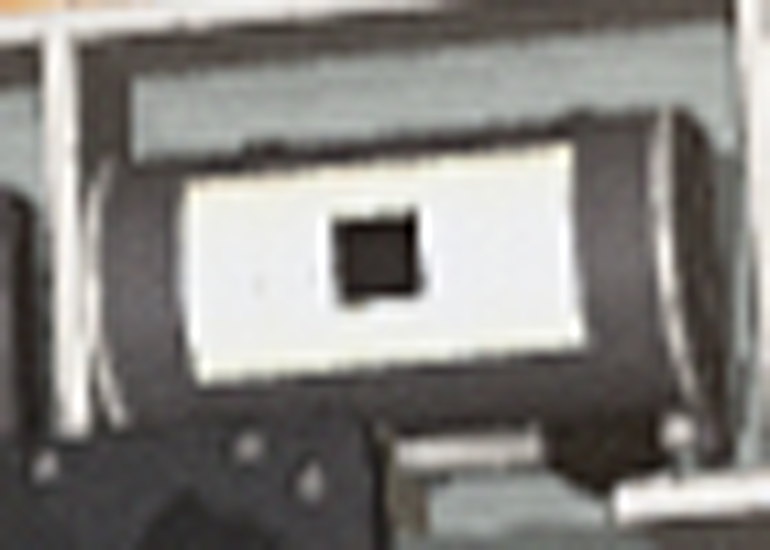

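Run:
```python
from h import *
s=arm.get_image('scene')
crop(s,375,165,450,225,10,'pics/s16.png')
g=s.max(2)[180:200,400:425]; print(g)
```

```text
[[ 99  98  97  92  53  18  11  16  24  20  11  19  42  61  66  71  63 110
  108 149 156 162 181 177 167]
 [ 87  82  75  75  31  17  17  19  24  16  11  21  53  51 104 111 148 161
  164 182 180 181 182 185 186]
 [ 72  67  59  66  61  46  21  21  11  22  42  99 101 149 166 164 179 181
  183 180 182 181 185 184 183]
 [ 66  68  64  61  67  61  44  42  99 102 149 164 164 185 182 182 185 178
  183 182 182 182 182 184 183]
 [ 64  64  60  55  57 103 127 155 164 167 185 191 171 154 151 186 185 183
  181 183 183 184 184 183 182]
 [ 53  78 102 132 150 164 172 181 185 170 160 137 112  83  70 150 182 183
  185 183 183 182 186 184 182]
 [149 157 164 171 182 182 181 187 142 114  81  32  20  26  15  64 185 182
  183 183 182 181 183 181 183]
 [180 181 181 185 183 185 182 187 105  28  18  25  27  26  18  11 152 187
  186 183 183 183 182 185 184]
 [181 185 184 184 182 181 183 185 172  90  31  25  29  27  28  30  69 148
  183 185 184 183 182 183 182]
 [182 183 184 172 181 182 181 186 190 174  70  22  33  28  27  21   6  59
  182 184 182 182 182 182 181]
 [182 182 182 177 182 182 183 183 185 191 117  35 
[... 300 characters left out ...]
83 181 185 186 187 185 184 186 184 184
  186 185 187 189 165 161 144]
 [184 183 182 183 182 181 184 184 182 182 183 182 183 182 184 182 186 186
  186 166 164 143 105 101  70]
 [184 184 182 184 182 183 183 182 182 184 184 183 185 186 188 189 166 163
  145 109 102  76  66  67  68]
 [183 186 184 181 182 184 183 182 185 182 185 185 189 166 163 144 106 102
   72  65  66  67  69  66  63]
 [159 184 184 184 187 183 185 184 186 190 166 161 144 102 102  74  67  69
   68  65  63  64  62  65  63]
 [ 99 184 184 184 187 186 188 164 160 145 109 104  70  65  66  69  68  67
   65  56  62  63  62  59  56]
 [ 67 158 189 188 163 159 146 105 102  69  61  67  71  69  67  63  66  56
   64  60  62  61  54  57  57]]
```

View pics/s16.png

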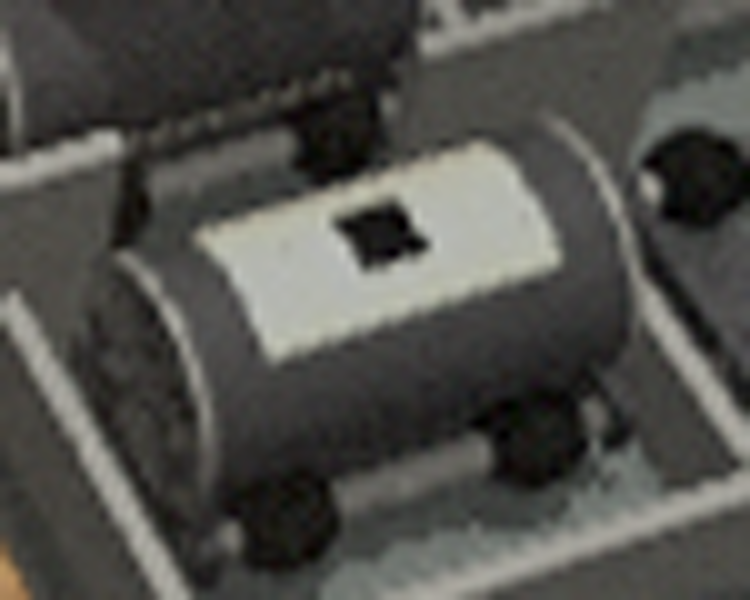

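Run:
```python
from h import *
print(cyl('scene',(412.8,188.1),3))
# label corners in scene: upper edge mid, lower edge mid
for uv in ((270,358),(560,262),(200,237),(480,145)): print(cyl('scene',(uv[0]/10+375-.45,uv[1]/10+165-.45),3))
for uv in ((190,180),(573,148),(203,382),(583,345)): print('t',cyl('top',(uv[0]/11+205-.45,uv[1]/11+155-.45),3))
for uv in ((150,133),(350,75)): print('b1',cyl('scene',(uv[0]/10+375-.45,uv[1]/10+165-.45),1))
```

```text
(np.float64(7.5), np.float64(-0.0003))
(np.float64(43.7), np.float64(-0.0385))
(np.float64(43.0), np.float64(0.0404))
(np.float64(-24.0), np.float64(-0.0406))
(np.float64(-26.5), np.float64(0.0371))
t (np.float64(47.9), np.float64(0.0407))
t (np.float64(44.4), np.float64(-0.0391))
t (np.float64(-37.6), np.float64(0.0393))
t (np.float64(-37.2), np.float64(-0.0389))
b1 None
b1 None
```

```bash
python3 -c "
from h import *
plan(bp(1,.016,.124),3.8)"
python3 -m pendant '[{"dp":[0.059,0,0.01],"rotation":[0,0,0],"fingers":1},{"dp":[0.059,0,0.035],"rotation":[0,0,0],"fingers":1},{"dp":[0.059,0,0.044],"rotation":[0,0,0],"fingers":1},{"dp":[0.059,0,0.054],"rotation":[0,0,0],"fingers":1},{"dp":[0.059,0,0.06],"rotation":[0,0,0],"fingers":1},{"dp":[0.059,0,0.063],"rotation":[0,0,0],"fingers":1}]' 30; python3 -m pendant '[{"dp":[-0.004,0,0.002],"rotation":[0,0,0],"fingers":1},{"dp":[-0.009,0,0.002],"rotation":[0,0,0],"fingers":1},{"dp":[-0.014,0,0.002],"rotation":[0,0,0],"fingers":1},{"dp":[-0.019,0,0.002],"rotation":[0,0,0],"fingers":1},{"dp":[-0.024,0,0.002],"rotation":[0,0,0],"fingers":1},{"dp":[-0.029,0,0.002],"rotation":[0,0,0],"fingers":1},{"dp":[-0.033,0,0.002],"rotation":[0,0,0],"fingers":1},{"dp":[-0.033,0,-0.02],"rotation":[0,0,0],"fingers":1},{"dp":[-0.033,0,-0.02],"rotation":[0,0,0],"fingers":1}]' 30;python3 -c "
from h import *
plan(bp(1,.016,.124),3.8)"
```

```text
at [0.4458 0.185  0.168 ] yaw 3.69 dp [0.0586 0.0002 0.0443] rot [-0.002 -0.004 -0.002]
clock: 35.72
position: [0.5054, 0.1891, 0.1058]
ee_rot: [-3.138, -0.101, -0.008]
force: [1.0, -0.4, 5.6]
width: 0.007
clock: 36.85
position: [0.4731, 0.1876, 0.1269]
ee_rot: [-3.137, -0.101, -0.013]
force: [-0.0, 0.1, 0.7]
width: 0.004
at [0.4731 0.1876 0.1269] yaw 3.7 dp [0.0313 0.001  0.0032] rot [-0.003 -0.008 -0.002]
```

```bash
python3 -m pendant '[{"dp":[0.031,0.001,-0.005],"rotation":[0,-0.008,0],"fingers":1},{"dp":[0.031,0.001,0.008],"rotation":[0,-0.008,0],"fingers":1},{"dp":[0.031,0.001,0.016],"rotation":[0,-0.008,0],"fingers":1},{"dp":[0.031,0.001,0.021],"rotation":[0,-0.008,0],"fingers":1},{"dp":[0.027,0.001,0.023],"rotation":[0,-0.008,0],"fingers":1},{"dp":[0.022,0.001,0.024],"rotation":[0,-0.008,0],"fingers":1},{"dp":[0.017,0.001,0.024],"rotation":[0,-0.008,0],"fingers":1},{"dp":[0.012,0.001,0.024],"rotation":[0,-0.008,0],"fingers":1},{"dp":[0.007,0.001,0.024],"rotation":[0,-0.008,0],"fingers":1},{"dp":[0.002,0.001,0.024],"rotation":[0,-0.008,0],"fingers":1},{"dp":[-0.002,0.001,0.024],"rotation":[0,-0.008,0],"fingers":1},{"dp":[-0.002,0,-0.02],"rotation":[0,-0.008,0],"fingers":1},{"dp":[-0.05,0,-0.05],"rotation":[0,0,0],"fingers":1},{"dp":[-0.11,0,-0.05],"rotation":[0,0,0],"fingers":1},{"dp":[-0.13,0,-0.05],"rotation":[0,0,0],"fingers":1},{"dp":[-0.13,0,-0.05],"rotation":[0,0,0],"fingers":1}]' 30;python3 -c "
from h import *
s=arm.get_image('scene');t=arm.get_image('top')
print(label('scene',s,1),label('top',t,1))
crop(s,320,90,520,250,4,'pics/s17.png')
crop(t,135,140,345,275,3.8,'pics/t17.png')
plan(bp(1,.016,.124),3.8)"
```

```text
clock: 38.85
position: [0.3421, 0.1786, 0.1758]
ee_rot: [-3.138, -0.103, -0.014]
force: [0.8, 0.2, -0.2]
width: 0.005
[('label', array([-5.5, 33.9, 69.2]), np.float64(-0.041), np.float64(0.0397)), ('square', (np.float64(32.7), np.float64(-0.0011)))] [('label', array([-86.5, -85.2, -84. ]), np.float64(0.0071), np.float64(0.009)), ('label', array([-86.4, -81.2, -77.6]), np.float64(-0.0179), np.float64(-0.0078)), ('label', array([-63.9,  -4.8,  56.6]), np.float64(0.0576), np.float64(0.0732)), ('label', array([-10. ,  19.2,  71.2]), np.float64(-0.04), np.float64(0.0405))]
at [0.3441 0.1791 0.1759] yaw 3.68 dp [0.1601 0.0009 0.0534] rot [-0.003 -0.009 -0.002]
```

View pics/s17.png

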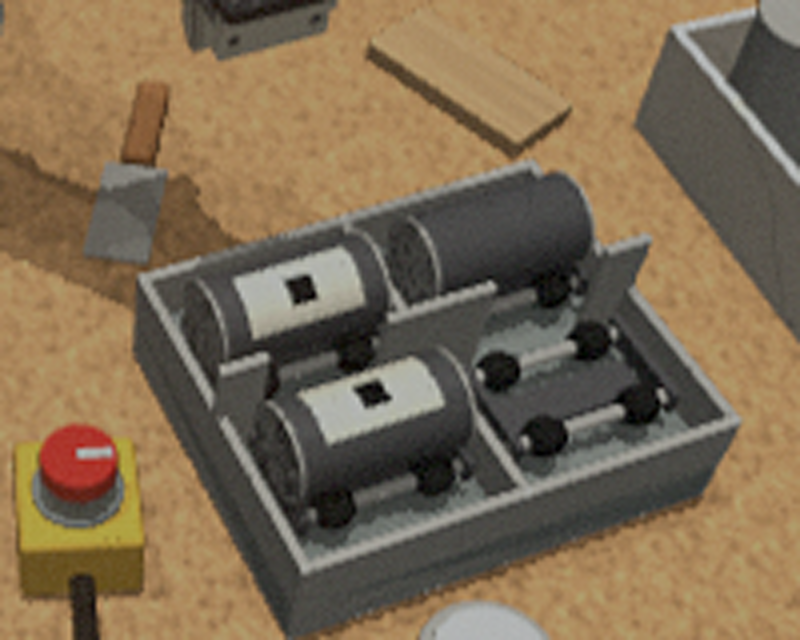

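View pics/t17.png

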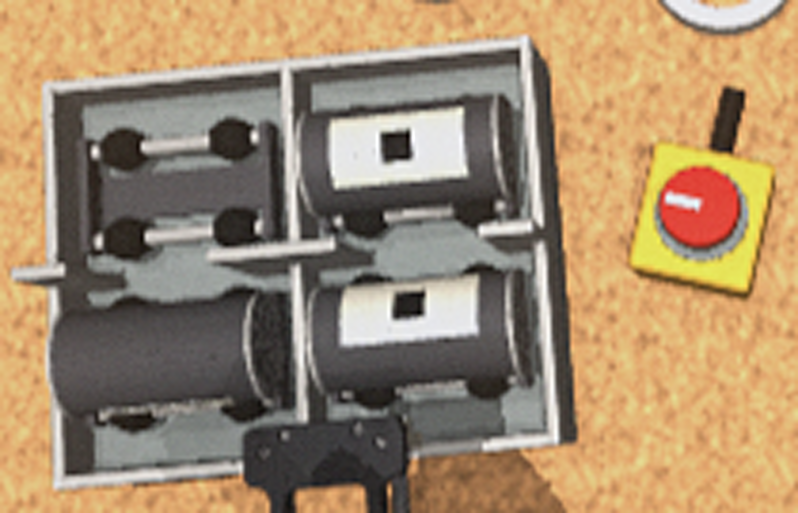

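Run:
```python
from h import *
t=arm.get_image('top');s=arm.get_image('scene')
def sq(n,im,i):
    b=bay(i);q=proj(n,[bp(i,0,.136)])[0]
    x0,y0=int(q[0]-14),int(q[1]-11);sub=im[y0:y0+22,x0:x0+28]
    m=(sub.max(2)<110).astype(np.uint8);k,l,st,c=cv2.connectedComponentsWithStats(m)
    for j in range(1,k):
        if 20<st[j,4]<140 and st[j,0]>0 and st[j,1]>0 and st[j,0]+st[j,2]<28 and st[j,1]+st[j,3]<22: print(n,i,st[j],cyl(n,c[j]+[x0,y0],i))
for i in(1,3): sq('top',t,i);sq('scene',s,i)
print('low edge top',[cyl('top',(u/3.8+135-.4,v/3.8+140-.4),1) for u,v in((343,348),(478,335),(342,290),(475,277))])
```

```text
top 1 [10  2  9  7 50] (np.float64(29.4), np.float64(0.0004))
top 3 [10  7  8  9 56] (np.float64(2.5), np.float64(0.0009))
scene 3 [10 10 10  7 42] (np.float64(6.8), np.float64(-0.0007))
low edge top [(np.float64(-11.2), np.float64(0.0386)), (np.float64(-10.7), np.float64(-0.04)), (np.float64(69.3), np.float64(0.0429)), (np.float64(72.1), np.float64(-0.0365))]
```

```bash
python3 -m pendant '[{"dp":[0.06,0,0],"rotation":[0,-0.009,0],"fingers":1},{"dp":[0.12,0.001,0.02],"rotation":[0,-0.009,0],"fingers":1},{"dp":[0.153,0.001,0.04],"rotation":[0,-0.009,0],"fingers":1},{"dp":[0.153,0.001,0.055],"rotation":[0,-0.009,0],"fingers":1},{"dp":[0.153,0.001,0.055],"rotation":[0,-0.009,0],"fingers":1}]' 30;python3 -m pendant '[{"dp":[0,0,0.008],"rotation":[0,0,0],"fingers":1},{"dp":[0,0,0.014],"rotation":[0,0,0],"fingers":1},{"dp":[0,0,0.018],"rotation":[0,0,0],"fingers":1},{"dp":[0,0,0.018],"rotation":[0,0,0],"fingers":1}]' 30; python3 -m pendant '[{"dp":[-0.004,0,0.002],"rotation":[0,0,0],"fingers":1},{"dp":[-0.008,0,0.002],"rotation":[0,0,0],"fingers":1},{"dp":[-0.012,0,0.002],"rotation":[0,0,0],"fingers":1},{"dp":[-0.016,0,0.002],"rotation":[0,0,0],"fingers":1},{"dp":[-0.0165,0,0.002],"rotation":[0,0,0],"fingers":1}]' 30; python3 -m pendant '[{"dp":[0,0,-0.03],"rotation":[0,0,0],"fingers":1},{"dp":[-0.05,0,-0.06],"rotation":[0,0,0],"fingers":1},{"dp":[-0.11,0,-0.06],"rotation":[0,0,0],"fingers":1},{"dp":[-0.14,0,-0.06],"rotation":[0,0,0],"fingers":1},{"dp":[-0.14,0,-0.06],"rotation":[0,0,0],"fingers":1}]'; python3 -c "
from h import *
s=arm.get_image('scene');t=arm.get_image('top')
print(label('scene',s,1),label('top',t,1),label('top',t,0))
crop(t,205,195,275,255,11,'pics/t18.png')
plan(bp(0,-.016,.124),3.8)"
```

```text
clock: 39.67
position: [0.4961, 0.1879, 0.1203]
ee_rot: [-3.137, -0.1, 0.007]
force: [-0.2, -1.0, 1.0]
width: 0.006
clock: 40.17
position: [0.4973, 0.1884, 0.1039]
ee_rot: [-3.137, -0.1, 0.002]
force: [-0.5, -1.6, 13.8]
width: 0.006
clock: 40.8
position: [0.4816, 0.1874, 0.1036]
ee_rot: [-3.137, -0.1, -0.003]
force: [-1.3, -1.5, 12.2]
width: 0.006
clock: 41.42
position: [0.3399, 0.1777, 0.1636]
ee_rot: [-3.138, -0.103, -0.006]
force: [0.9, -0.0, 0.1]
width: 0.007
[('label', array([-23.6,  20. ,  43.7]), np.float64(-0.0415), np.float64(0.0397))] [('label', array([-86.4, -81.2, -77.6]), np.float64(-0.0179), np.float64(-0.0078)), ('label', array([-36.9,   0.8,  44.7]), np.float64(-0.0407), np.float64(0.0405)), ('square', (np.float64(1.3), np.float64(-0.0008))), ('label', array([-63.9,  -4.8,  56.6]), np.float64(0.0576), np.float64(0.0732))] [('label', array([-83.9, -77.6, -72.2]), np.float64(-0.0195), np.float64(-0.0018)), ('label', array([-74.6, -56.5, -45.2]), np.float64(0.0582), np.float64(0.0693)), ('label', array([57.3, 58.9, 71.9]), np.float64(0.0614), np.float64(0.0696))]
at [0.3425 0.1783 0.1637] yaw 3.66 dp [ 0.1298 -0.1518  0.0407] rot [-0.003 -0.004 -0.002]
```

View pics/t18.png

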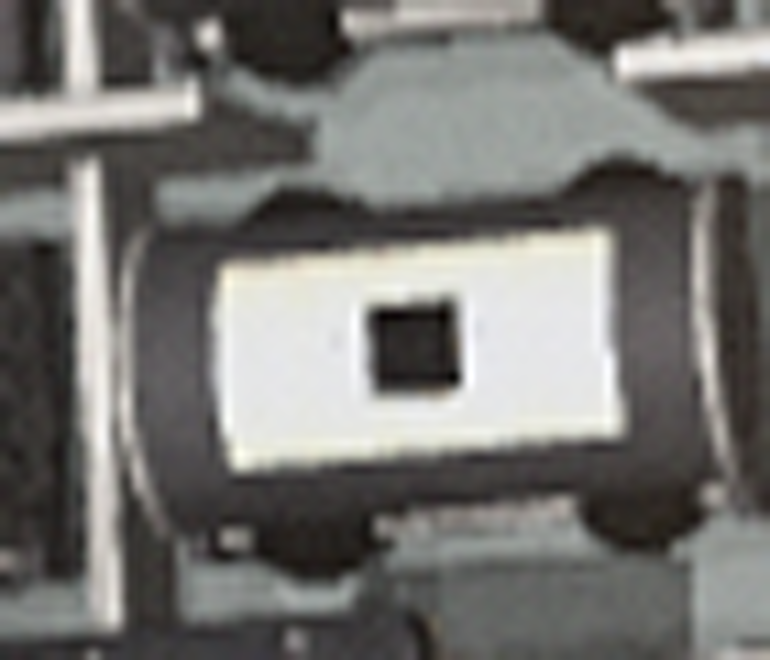

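```bash
python3 -m pendant '[{"dp":[0.045,-0.05,0],"rotation":[0,0,0],"fingers":1},{"dp":[0.09,-0.1,0],"rotation":[0,0,0],"fingers":1},{"dp":[0.13,-0.152,0.01],"rotation":[0,0,0],"fingers":1},{"dp":[0.13,-0.152,0.035],"rotation":[0,0,0],"fingers":1},{"dp":[0.13,-0.152,0.041],"rotation":[0,0,0],"fingers":1},{"dp":[0.13,-0.152,0.05],"rotation":[0,0,0],"fingers":1},{"dp":[0.13,-0.152,0.056],"rotation":[0,0,0],"fingers":1},{"dp":[0.13,-0.152,0.059],"rotation":[0,0,0],"fingers":1}]' 30;python3 -m pendant '[{"dp":[0.005,0,0.002],"rotation":[0,0,0],"fingers":1},{"dp":[0.01,0,0.002],"rotation":[0,0,0],"fingers":1},{"dp":[0.015,0,0.002],"rotation":[0,0,0],"fingers":1},{"dp":[0.02,0,0.002],"rotation":[0,0,0],"fingers":1},{"dp":[0.025,0,0.002],"rotation":[0,0,0],"fingers":1},{"dp":[0.03,0,0.002],"rotation":[0,0,0],"fingers":1},{"dp":[0.033,0,0.002],"rotation":[0,0,0],"fingers":1}]' 30;python3 -m pendant '[{"dp":[0,0,-0.03],"rotation":[0,0,0],"fingers":1},{"dp":[-0.05,0,-0.06],"rotation":[0,0,0],"fingers":1},{"dp":[-0.11,0,-0.06],"rotation":[0,0,0],"fingers":1},{"dp":[-0.16,0,-0.06],"rotation":[0,0,0],"fingers":1},{"dp":[-0.16,0,-0.06],"rotation":[0,0,0],"fingers":1}]'; python3 -c "
from h import *
s=arm.get_image('scene');t=arm.get_image('top')
print(label('scene',s,0),label('top',t,0))
crop(t,135,140,345,275,3.8,'pics/t19.png')
plan(bp(0,-.016,.124),3.8)"
```

```text
clock: 42.52
position: [0.4629, 0.3379, 0.106]
ee_rot: [-3.137, -0.099, -0.007]
force: [0.3, -1.4, 2.4]
width: 0.004
clock: 43.4
position: [0.4978, 0.3403, 0.1056]
ee_rot: [-3.136, -0.098, -0.012]
force: [1.6, -0.2, 4.6]
width: 0.005
clock: 44.02
position: [0.3348, 0.3301, 0.1651]
ee_rot: [-3.136, -0.105, -0.015]
force: [0.5, 0.1, 0.2]
width: 0.003
[('label', array([-27. , -12.8,  -0.2]), np.float64(-0.0414), np.float64(0.0382))] [('label', array([-74.8, -57.8, -50.6]), np.float64(0.0594), np.float64(0.0693)), ('label', array([-63.6, -23.6,  -2.4]), np.float64(-0.04), np.float64(0.0408))]
at [0.3385 0.3302 0.165 ] yaw 3.57 dp [ 0.1237 -0.      0.0422] rot [-0.005 -0.01  -0.004]
```

View pics/t19.png

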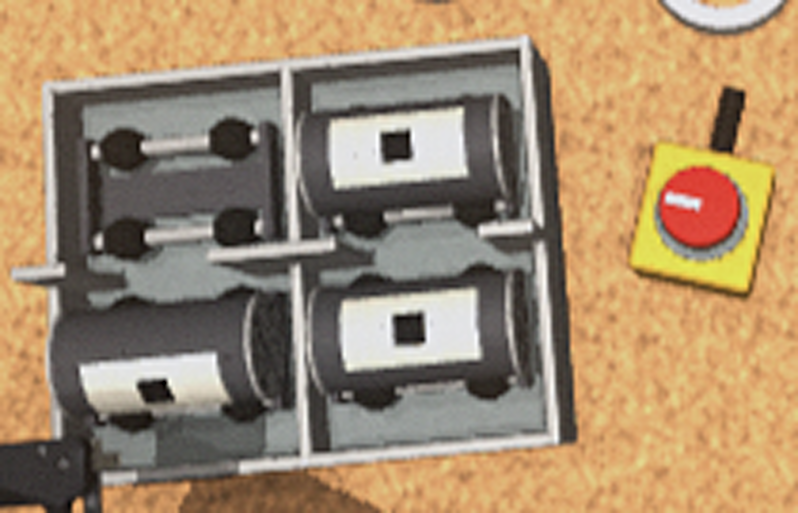

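Run:
```python
from h import *
print(cyl('top',(155/3.8+135-.4,390/3.8+140-.4),0),[cyl('top',(u/3.8+135-.4,v/3.8+140-.4),0) for u,v in((80,370),(150,362),(215,352))])
s=arm.get_image('scene');crop(s,380,110,480,180,8,'pics/s20.png')
plan(bp(0,-.013,.122),3.8)
```

```text
(np.float64(-38.7), np.float64(-0.0002)) [(np.float64(-8.8), np.float64(0.0405)), (np.float64(-7.2), np.float64(-0.0007)), (np.float64(-3.1), np.float64(-0.0389))]
at [0.339  0.3302 0.1648] yaw 3.51 dp [ 0.1262 -0.0002  0.044 ] rot [-0.005 -0.009 -0.005]
```

View pics/s20.png

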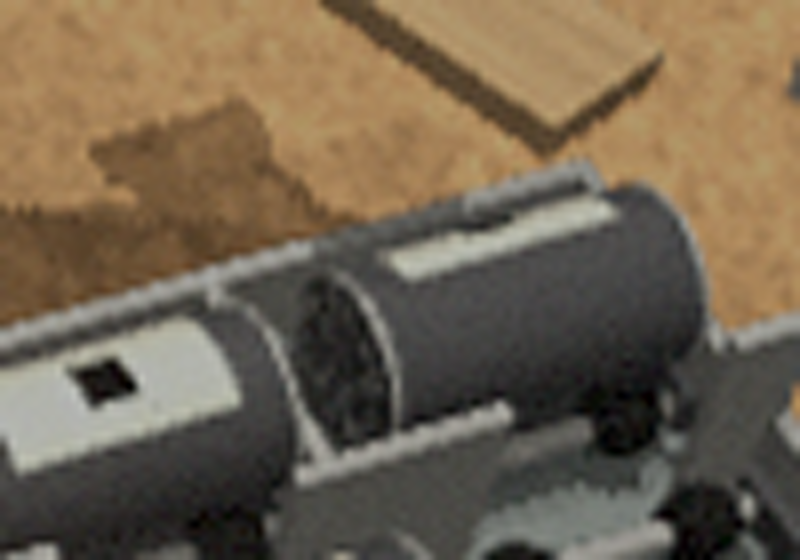

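```bash
python3 -m pendant '[{"dp":[0.06,0,0],"rotation":[0,-0.009,0],"fingers":1},{"dp":[0.12,0,0.02],"rotation":[0,-0.009,-0.005],"fingers":1},{"dp":[0.127,0,0.04],"rotation":[0,-0.009,-0.005],"fingers":1},{"dp":[0.127,0,0.045],"rotation":[0,-0.009,-0.005],"fingers":1},{"dp":[0.127,0,0.053],"rotation":[0,-0.009,-0.005],"fingers":1},{"dp":[0.127,0,0.059],"rotation":[0,-0.009,-0.005],"fingers":1},{"dp":[0.127,0,0.062],"rotation":[0,-0.009,-0.005],"fingers":1}]' 30;python3 -m pendant '[{"dp":[0.005,0,0.001],"rotation":[0,0,0],"fingers":1},{"dp":[0.01,0,0.002],"rotation":[0,0,0],"fingers":1},{"dp":[0.015,0,0.002],"rotation":[0,0,0],"fingers":1},{"dp":[0.02,0,0.002],"rotation":[0,0,0],"fingers":1},{"dp":[0.0235,0,0.002],"rotation":[0,0,0],"fingers":1},{"dp":[0.0235,0,0.002],"rotation":[0,0,0],"fingers":1}]' 30;python3 -m pendant '[{"dp":[0,0,-0.03],"rotation":[0,0,0],"fingers":1},{"dp":[-0.05,0,-0.06],"rotation":[0,0,0],"fingers":1},{"dp":[-0.11,0,-0.06],"rotation":[0,0,0],"fingers":1},{"dp":[-0.16,0,-0.06],"rotation":[0,0,0],"fingers":1},{"dp":[-0.16,0,-0.06],"rotation":[0,0,0],"fingers":1}]'; python3 -c "
from h import *
s=arm.get_image('scene');t=arm.get_image('top')
for i in (0,1,3):print(label('scene',s,i),label('top',t,i))
crop(t,135,140,345,275,3.8,'pics/t21.png');crop(s,320,90,520,250,4,'pics/s21.png')
plan(bp(0,-.016,.124),3.8)"
```

```text
clock: 45.05
position: [0.4658, 0.3389, 0.1046]
ee_rot: [-3.134, -0.106, -0.002]
force: [-2.1, -0.7, 7.5]
width: 0.005
clock: 45.8
position: [0.4913, 0.3409, 0.1047]
ee_rot: [-3.133, -0.104, -0.009]
force: [2.6, -3.4, 11.0]
width: 0.001
clock: 46.42
position: [0.3279, 0.3298, 0.1645]
ee_rot: [-3.134, -0.112, -0.01]
force: [0.8, -0.2, 0.7]
width: 0.007
[('label', array([-24.2,  21.2,  44.8]), np.float64(-0.0412), np.float64(0.0404))] [('label', array([-74.8, -57.8, -50.6]), np.float64(0.0594), np.float64(0.0693)), ('label', array([-87. , -80.7, -72.2]), np.float64(-0.0309), np.float64(-0.0158)), ('label', array([-35.2,   2.3,  46.8]), np.float64(-0.0402), np.float64(0.0413)), ('square', (np.float64(4.0), np.float64(0.0003))), ('label', array([57.3, 58.9, 71.9]), np.float64(0.0614), np.float64(0.0696))]
[('label', array([-23.6,  19. ,  43.6]), np.float64(-0.0415), np.float64(0.0402))] [('label', array([-86.9, -83.9, -79.2]), np.float64(-0.0179), np.float64(0.009)), ('label', array([-36.9,   0.8,  44.7]), np.float64(-0.0404), np.float64(0.0405)), ('square', (np.float64(1.3), np.float64(-0.0008))), ('label', array([-63.9,  -4.8,  56.6]), np.float64(0.0576), np.float64(0.0732))]
[('label', array([-26.3,  15.8,  43.6]), np.float64(-0.0408), np.float64(0.0411))] [('label', array([-78.4, -19.8,  25.5]), np.float64(0.0587), np.float64(0.0758)), ('label', array([-37.2,   0.4,  46.4]), np.float64(-0.0401), np.float64(0.0414)), ('square', (np.float64(2.9), np.float64(0.0007))), ('label', array([50.6, 57. , 65.8]), np.float64(-0.0693), np.float64(-0.0638))]
at [0.3317 0.33   0.1644] yaw 3.86 dp [0.1306 0.0009 0.0414] rot [-0.007 -0.008  0.001]
```

View pics/t21.png

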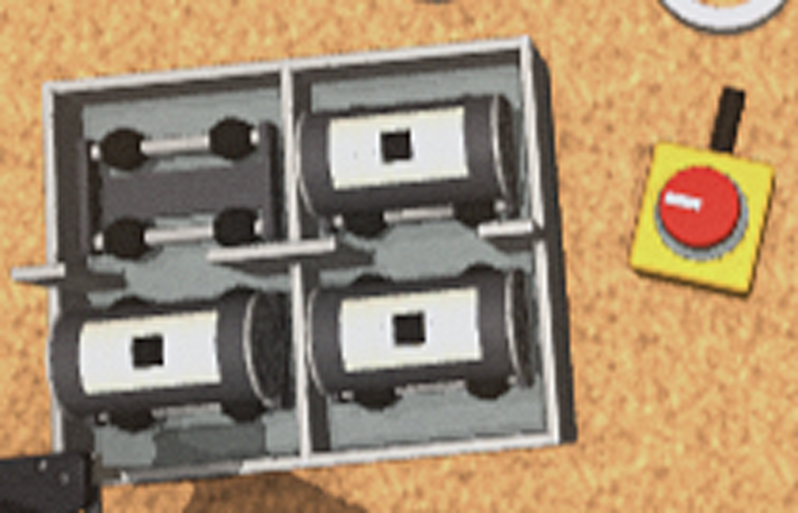

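View pics/s21.png

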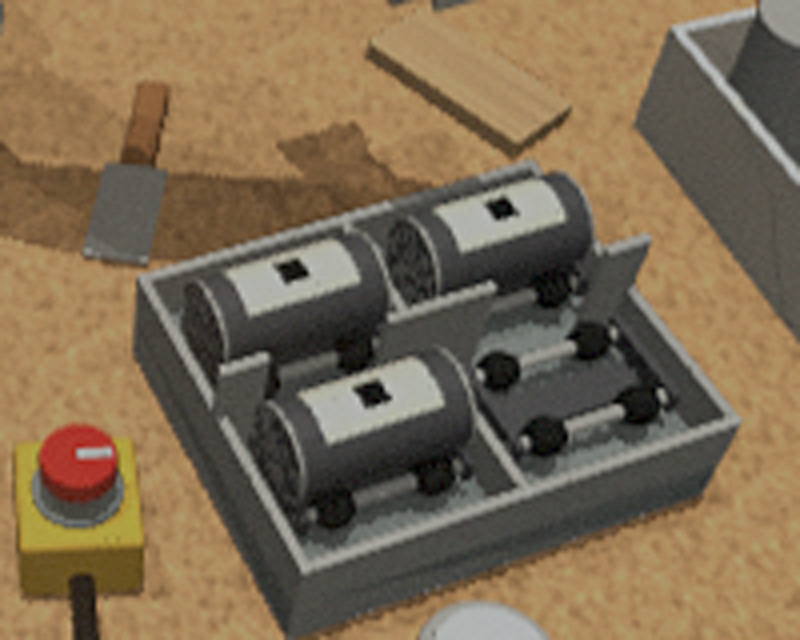

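```bash
python3 -m pendant '[{"dp":[0.06,0,0],"rotation":[-0.005,-0.008,0],"fingers":1},{"dp":[0.12,0,0.01],"rotation":[-0.005,-0.008,0],"fingers":1},{"dp":[0.148,0.001,0.03],"rotation":[-0.005,-0.008,0],"fingers":1},{"dp":[0.148,0.001,0.042],"rotation":[-0.005,-0.008,0],"fingers":1},{"dp":[0.148,0.001,0.042],"rotation":[-0.005,-0.008,0],"fingers":1},{"dp":[0.148,0.001,0.052],"rotation":[-0.005,-0.008,0],"fingers":1},{"dp":[0.148,0.001,0.059],"rotation":[-0.005,-0.008,0],"fingers":1},{"dp":[0.148,0.001,0.061],"rotation":[-0.005,-0.008,0],"fingers":1}]' 30;python3 -m pendant '[{"dp":[-0.001,0,0],"rotation":[0,0,0],"fingers":1},{"dp":[-0.0025,0,0],"rotation":[0,0,0],"fingers":1},{"dp":[-0.0025,0,0],"rotation":[0,0,0],"fingers":1}]';python3 -m pendant '[{"dp":[0,0,-0.03],"rotation":[0,0,0],"fingers":1},{"dp":[0,0,-0.06],"rotation":[0,0,0],"fingers":1},{"dp":[0,0,-0.06],"rotation":[0,0,0],"fingers":1}]';python3 -c "
from h import *
plan(bp(3,.001,.122),3.8)"
```

```text
clock: 47.52
position: [0.4799, 0.34, 0.1054]
ee_rot: [-3.138, -0.107, -0.002]
force: [-1.5, -1.6, 12.2]
width: 0.006
clock: 47.9
position: [0.4783, 0.3399, 0.1066]
ee_rot: [-3.137, -0.107, -0.006]
force: [1.0, -2.4, 8.9]
width: 0.004
clock: 48.28
position: [0.4788, 0.3411, 0.1691]
ee_rot: [-3.135, -0.107, -0.012]
force: [0.3, 0.9, -0.2]
width: 0.004
at [0.4788 0.3411 0.1691] yaw 3.92 dp [0.1078 0.1543 0.0472] rot [-0.005 -0.008  0.002]
```

```bash
python3 -m pendant '[{"dp":[0.035,0.05,0],"rotation":[-0.005,-0.008,0],"fingers":1},{"dp":[0.07,0.1,0],"rotation":[-0.005,-0.008,0],"fingers":1},{"dp":[0.109,0.154,0.01],"rotation":[-0.005,-0.008,0],"fingers":1},{"dp":[0.109,0.154,0.035],"rotation":[-0.005,-0.008,0],"fingers":1},{"dp":[0.109,0.154,0.047],"rotation":[-0.005,-0.008,0],"fingers":1},{"dp":[0.109,0.154,0.047],"rotation":[-0.005,-0.008,0],"fingers":1},{"dp":[0.109,0.154,0.057],"rotation":[-0.005,-0.008,0],"fingers":1},{"dp":[0.109,0.154,0.063],"rotation":[-0.005,-0.008,0],"fingers":1},{"dp":[0.109,0.154,0.065],"rotation":[-0.005,-0.008,0],"fingers":1}]' 30;python3 -m pendant '[{"dp":[-0.001,0,0],"rotation":[0,0,0],"fingers":1},{"dp":[-0.002,0,0],"rotation":[0,0,0],"fingers":1},{"dp":[-0.002,0,0],"rotation":[0,0,0],"fingers":1}]';python3 -m pendant '[{"dp":[0,0,-0.03],"rotation":[0,0,0],"fingers":1},{"dp":[-0.06,0,-0.07],"rotation":[0,0,0],"fingers":1},{"dp":[-0.12,0,-0.07],"rotation":[0,0,0],"fingers":1},{"dp":[-0.18,0,-0.07],"rotation":[0,0,0],"fingers":1},{"dp":[-0.24,0,-0.07],"rotation":[0,0,0],"fingers":1},{"dp":[-0.24,0,-0.07],"rotation":[0,0,0],"fingers":1}]';python3 -c "
from h import *
s=arm.get_image('scene');t=arm.get_image('top')
for i in (0,1,3):print([q for q in label('scene',s,i)+label('top',t,i) if q[0]=='square' or q[2]<-.035])
crop(t,135,140,345,275,3.8,'pics/t22.png')
plan([.562,.019,.14],-30)"
```

```text
clock: 49.4
position: [0.5992, 0.1967, 0.1056]
ee_rot: [-3.139, -0.109, -0.004]
force: [-0.7, -0.3, 13.5]
width: 0.005
clock: 49.78
position: [0.5987, 0.1969, 0.1073]
ee_rot: [-3.138, -0.109, -0.01]
force: [0.4, -1.7, 9.2]
width: 0.002
clock: 50.52
position: [0.3546, 0.1792, 0.1756]
ee_rot: [3.137, 0.115, 0.009]
force: [1.4, -0.2, -0.7]
width: 0.005
[('label', array([-25. ,  16.8,  41.8]), np.float64(-0.0412), np.float64(0.0406)), ('label', array([-37.7,   1.8,  43.8]), np.float64(-0.0398), np.float64(0.0413)), ('square', (np.float64(1.7), np.float64(0.0001)))]
[('label', array([-22.6,  17.5,  43.6]), np.float64(-0.0415), np.float64(0.0397)), ('label', array([-36.9,   0.8,  44.7]), np.float64(-0.0407), np.float64(0.0405)), ('square', (np.float64(1.4), np.float64(-0.0004)))]
[('label', array([-27.3,  15.8,  42.8]), np.float64(-0.0408), np.float64(0.0411)), ('label', array([-37.6,  -0.3,  45.7]), np.float64(-0.0401), np.float64(0.0414)), ('square', (np.float64(2.0), np.float64(0.0012))), ('label', array([50.6, 57. , 65.8]), np.float64(-0.0693), np.float64(-0.0638))]
at [0.3592 0.1802 0.1764] yaw 4.02 dp [0.1907 0.1751 0.0379] rot [-0.003 -0.008  0.594]
```

View pics/t22.png

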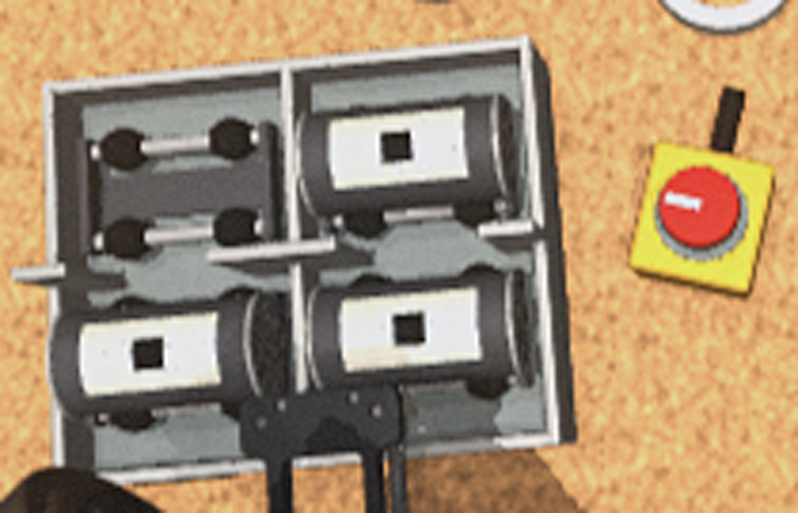

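```bash
python3 -m pendant '[{"dp":[0.045,0.04,0],"rotation":[0,-0.008,-0.1],"fingers":-0.6},{"dp":[0.09,0.08,0],"rotation":[0,-0.008,-0.2],"fingers":-0.6},{"dp":[0.135,0.12,0],"rotation":[0,-0.008,-0.3],"fingers":-0.6},{"dp":[0.175,0.16,0],"rotation":[0,-0.008,-0.4],"fingers":-0.6},{"dp":[0.191,0.175,0.02],"rotation":[0,-0.008,-0.454],"fingers":-0.6},{"dp":[0.191,0.175,0.036],"rotation":[0,-0.008,-0.454],"fingers":-0.6},{"dp":[0.191,0.175,0.036],"rotation":[0,-0.008,-0.454],"fingers":-0.6}]' 25;python3 -c "
from h import *
plan([.562,.019,.0465],30)
s=arm.get_image('scene');crop(s,290,130,400,240,5.4,'pics/s22.png')"
```

```text
clock: 51.5
position: [0.5612, 0.0198, 0.1403]
ee_rot: [-3.034, -0.814, 0.004]
force: [-0.3, 0.5, 0.7]
width: 0.716
at [0.5612 0.0198 0.1403] yaw 30.02 dp [0.0005 0.0012 0.0938] rot [-0.001  0.002  0.   ]
```

View pics/s22.png

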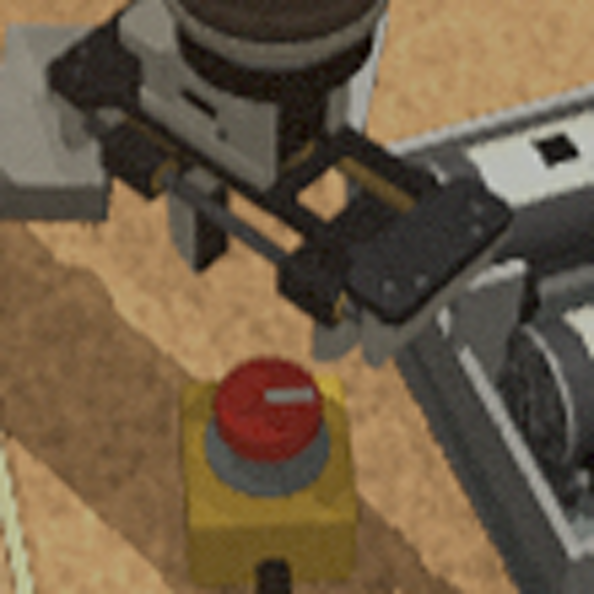

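```bash
python3 -m pendant '[{"dp":[0.0005,0.001,0.04],"rotation":[0,0,0],"fingers":-0.6},{"dp":[0.0005,0.001,0.07],"rotation":[0,0,0],"fingers":-0.6},{"dp":[0.0005,0.001,0.086],"rotation":[0,0,0],"fingers":-0.6},{"dp":[0.0005,0.001,0.093],"rotation":[0,0,0],"fingers":-0.6},{"dp":[0.0005,0.001,0.093],"rotation":[0,0,0],"fingers":-0.6}]' 25;python3 -m pendant '[{"dp":[0,0,0],"rotation":[0,0,0],"fingers":1},{"dp":[0,0,0],"rotation":[0,0,0],"fingers":1},{"dp":[0,0,0],"rotation":[0,0,0],"fingers":1},{"dp":[0,0,0],"rotation":[0,0,0],"fingers":1}]' 25
```

```text
clock: 52.18
position: [0.5627, 0.02, 0.049]
ee_rot: [3.033, 0.815, -0.0]
force: [-0.4, -0.8, 0.6]
width: 0.804
clock: 52.68
position: [0.5637, 0.0204, 0.0497]
ee_rot: [3.033, 0.816, 0.003]
force: [2.4, 1.4, 2.8]
width: 0.539
```

```bash
python3 -m pendant '[{"dp":[0,0,0],"rotation":[0,0,0.13],"fingers":1},{"dp":[0,0,0],"rotation":[0,0,0.26],"fingers":1},{"dp":[0,0,0],"rotation":[0,0,0.39],"fingers":1},{"dp":[0,0,0],"rotation":[0,0,0.52],"fingers":1},{"dp":[0,0,0],"rotation":[0,0,0.65],"fingers":1},{"dp":[0,0,0],"rotation":[0,0,0.78],"fingers":1},{"dp":[0,0,0],"rotation":[0,0,0.91],"fingers":1},{"dp":[0,0,0],"rotation":[0,0,1.05],"fingers":1},{"dp":[0,0,0],"rotation":[0,0,1.06],"fingers":1},{"dp":[0,0,0],"rotation":[0,0,1.06],"fingers":1}]' 30;python3 -c "
from h import *
print(yaw(),tcp()[0])
s=arm.get_image('scene');crop(s,290,130,400,240,5.4,'pics/s23.png')"
```

```text
clock: 53.92
position: [0.5657, 0.0204, 0.0501]
ee_rot: [-3.028, 0.83, -0.008]
force: [6.2, -0.4, -2.8]
width: 0.535
-30.66383038694758 [0.56568793 0.02042743 0.05009786]
```

View pics/s23.png

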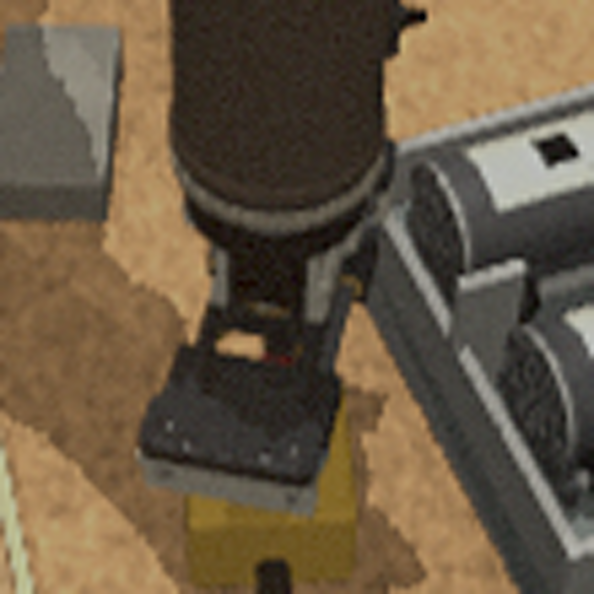

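```bash
python3 -m pendant '[{"dp":[0,0,-0.003],"rotation":[0,0,0],"fingers":1},{"dp":[0,0,-0.006],"rotation":[0,0,0],"fingers":1},{"dp":[0,0,-0.009],"rotation":[0,0,0],"fingers":1},{"dp":[0,0,-0.009],"rotation":[0,0,0],"fingers":1}]' 40;python3 -m pendant '[{"dp":[0,0,-0.001],"rotation":[0,0,0],"fingers":1},{"dp":[0,0,-0.002],"rotation":[0,0,0],"fingers":1},{"dp":[0,0,-0.003],"rotation":[0,0,0],"fingers":1}]'
```

```text
clock: 54.48
position: [0.5658, 0.0204, 0.0596]
ee_rot: [-3.028, 0.83, -0.009]
force: [1.9, 1.1, 1.7]
width: 0.538
clock: 54.85
position: [0.5655, 0.0203, 0.0603]
ee_rot: [-3.028, 0.83, -0.006]
force: [14.3, 1.8, -35.8]
width: 0.537
```

```bash
python3 -m pendant '[{"dp":[0,0,0],"rotation":[0,0,0],"fingers":1},{"dp":[0,0,0],"rotation":[0,0,0],"fingers":-0.5},{"dp":[0,0,0],"rotation":[0,0,0],"fingers":-0.6},{"dp":[0,0,0],"rotation":[0,0,0],"fingers":-0.6}]';python3 -m pendant '[{"dp":[0,0,-0.04],"rotation":[0,0,0],"fingers":-0.6},{"dp":[0,0,-0.1],"rotation":[0,0,0],"fingers":-0.6},{"dp":[-0.05,0,-0.13],"rotation":[0,0,0],"fingers":-0.6},{"dp":[-0.11,0,-0.13],"rotation":[0,0,0],"fingers":-0.6},{"dp":[-0.17,0,-0.13],"rotation":[0,0,0],"fingers":-0.6},{"dp":[-0.17,0,-0.13],"rotation":[0,0,0],"fingers":-0.6}]'
python3 - <<'E'
from h import *
s=arm.get_image('scene');t=arm.get_image('top')
h=cv2.cvtColor(s,cv2.COLOR_BGR2HSV)
m=(((h[...,0]<8)|(h[...,0]>172))&(h[...,1]>150)&(h[...,2]>90)).astype(np.uint8); m[:,:320]=0;m[:,370:]=0
print(cv2.boundingRect(m),m.sum())
for i in (0,1,3):print([q for q in label('scene',s,i)+label('top',t,i) if q[0]=='square'])
crop(s,310,80,520,260,3.8,'pics/s24.png');crop(t,135,140,345,275,3.8,'pics/t24.png')
E
```

```text
clock: 55.35
position: [0.5651, 0.0203, 0.0604]
ee_rot: [-3.028, 0.83, -0.006]
force: [-0.2, -1.0, 0.4]
width: 0.785
clock: 56.1
position: [0.4145, 0.1087, 0.1902]
ee_rot: [-3.031, 0.822, -0.006]
force: [0.9, -0.7, 0.3]
width: 0.799
(330, 193, 19, 20) 265
[]
[]
[('square', (np.float64(1.7), np.float64(0.001)))]
```

View pics/s24.png

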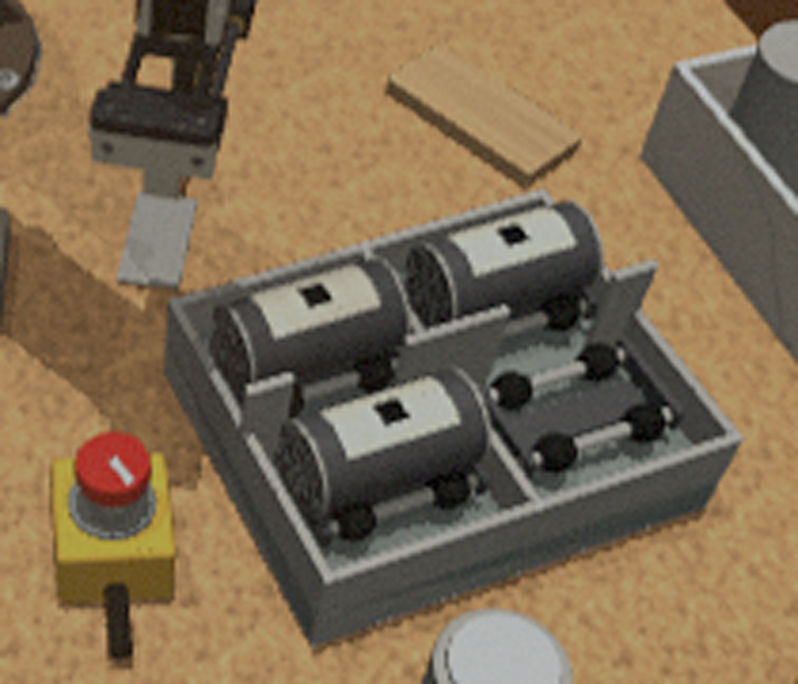

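View pics/t24.png

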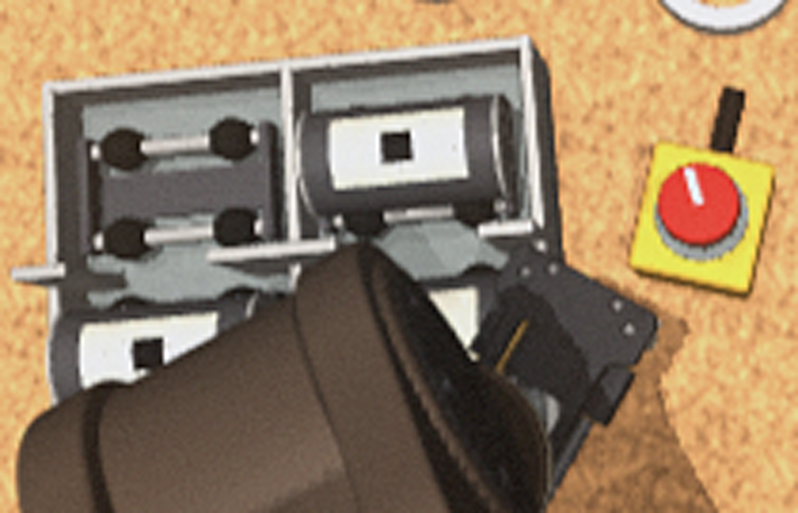

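```bash
python3 -c "
from cell import arm
print(arm.sign_off())"
```

```text
the job is handed in; nothing more can be done
None
```

The job is handed in, at about 56 s on the clock. I pushed the stop fully in and laid the three cans that were present into bays 0, 1 and 3. I rolled each one label-up with the shut fingertips, then turned the stop head clockwise by about 60° and drew it fully out.

**Last checks**
- **Labels:** before the stop reset, the label centres were about 1–4° from straight up. The top camera put the dark squares at 1–2°. The label edges in both views put them at about 2–4°. In the last pictures bay 3 read 1.7°. Bays 0 and 1 were partly hidden by the arm in the top view, so they gave no number, but both look label-up in the scene view.
- **Stop:** the tool turned about 60.7° while gripping the head, and the mark in the top view shows roughly 54–60°. Pulling met the end stop at about 36 N, and the head's outline is back at its starting height to within a pixel.
- **Arm:** it ended clear of everything.

**Disagreement found:** the reported TCP height was about 25 mm below the real fingertips. My first press on the stop therefore missed, with no contact. I measured the offset by touching the head and by camera, and used it for every move after that.

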